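# Contact-plate surface sample at a marked bench position

### The arm

A 6-joint arm with a two-finger parallel gripper is mounted at the origin on a cart in front of the work surface, level with it; the furniture and walls round the work are solid. World frame = base frame: x ahead of the robot, y to its left, z up, the work surface at z = 0. Lengths are in mm, angles in rad, forces in N, time in s.
With the tool pointing down it reaches from about 350 to 975 mm from the base axis. Payload 7.1 kg.
Tool frame: the origin (TCP) lies on the mounting face of the last link; the fingertips stand 182 mm ahead of it and the grasp point (between the pads) lies 163 mm ahead of it (ctrl.tip_reach is the distance from the TCP to the fingertips, in mm); z points along the fingers, y is the direction in which the jaws open and shut (so a half turn about z gives the same grasp; the last joint's range is limited). The gripper opens to 88 mm and grips with 3 to 60 N. Pads are 20 mm wide; open, the fingers measure 115 mm over their backs; the gripper's body (75 mm by 178 mm) begins 61 mm behind the grasp point.
Start: joints at [1.302, 0.423, 1.63, -0, 1.089, -0.019], TCP at [154.475, 605.594, 404.675] pointing down, gripper open.
Joint ranges: [-3, 3], [-0.9, 2.11], [0.09, 2.58], [-1.31, 4.45], [0.11, 2.69], [-2.54, 2.54]. Speed limits (rad/s): [2.39, 2.39, 3.01, 3.14, 3.14, 3.14].

### API

Orientations are given as a rotation vector (axis times angle).
In Python, from workcell import ctrl gives the robot as it stands.
- The arm moves only by the tool jog_arm, never from a script. Its argument "steps" is a list that holds one entry, the list of rows, each a list of 7 numbers: the shift along the tool's x, y, z in m, then the turn, a rotation vector about the tool's x, y, z in degrees, then the gripper's target within -1 to 1 (shut at 1, half-way at 0, fully open at -1). A call has 1 to 20 rows; each row shifts and turns the commanded pose from where the row before left it, along the tool's axes as they then stand; what a row does not reach is not made up. A row lasts 1/12 s, in which the tool goes at most 41.7 mm and 7.16 degrees, less where a joint would pass 70% of its speed; a pose out of reach is approached as far as the arm can. A call is refused whole if a number of a shift passes 0.0417 or a number of a turn 7.16, either way. A call with a gripper value outside its range is refused whole. The fingers move at their own pace and stop on an object; the grip force is fixed at half the most. Time passes only in rows, so rows that do not move let the fingers close. It gives the time, the measured TCP pose, the force and the opening at its end, in the units of the state.
- ctrl.get_obs(): the state, without advancing time (a new reading comes with each control period).
- ctrl.get_image(name): name is "scene" or "top"; returns the picture (384x512x3 uint8, red, green, blue); there is no depth.
- ctrl.camera_info(name): a dict with "fx", "fy", "cx", "cy" (pixels), "origin" and "attitude" of the camera in the world. Camera axes: x right, y down, z forward; pixel columns grow to the right and rows downward; lengths in mm; the calibration is good to about 2 mm. A picture is of the moment at which its call begins. camera_info takes no time and is no camera call.
- ctrl.close_job(): hands the job in, once; it reports no verdict.
Trained networks look in the newest picture that a camera, given by its name, has taken for a name from the list of things; names that differ only in an ending like _2 or _b are one class to them, and where a whole thing is asked for, a point or a joint stands for the part that bears it (a point fixed in the world has none). Each returns a list of dicts, best first, with "p" (0 to 1); they miss things now and then, are a little off and sometimes report something else, mostly with a low value. They report only what shows in the picture. A call takes as long as a camera call.
- ctrl.look_for(thing, camera): "bbox" ([left, top, right, bottom] in pixels, round what is visible of it).
- ctrl.trace(thing, camera): "pixels" (384x512 bool, what is visible of it) and "bbox" ([left, top, right, bottom] in pixels, round what is visible of it).
- ctrl.landmark_of(thing, camera): "uv" ([column, row] in pixels: a listed point, or the origin of a listed thing).
The state is a dict: "t": time; "qpos": joint angles; "qvel": joint speeds; "joint_torque": joint torques, N m; "ee_pos": TCP position; "orientation": TCP orientation; "ft_force": force on the tool from outside, world axes, zero at the start; "moment": the same for the moment, N m; "width": finger opening in mm.
Only numpy, scipy, OpenCV 4.12 (cv2) and the standard library are available. Lean on these libraries where they do the work, as an engineer would, in place of code of your own. Each camera call takes 0.05 s, during which the arm holds its last target.

### The job

Take a contact-plate surface sample at the bench position framed by the four masking-tape corners. The little vial that has toppled over inside the marks must first be stood upright, cap up, on the bench outside the marks, and left there. Then lift the spring-loaded sampler out of its dock by its grey handle, without letting its open plate touch anything else, and press the plate flat and centred on the marked spot with about 5 N, so that the lower edge of the handle's sleeve stands within the dark band of the stem; finish while still holding it pressed there, upright, for at least four seconds, and leave everything else where it is.

Things in the scene. Friction and masses are not known exactly. Their poses are not given: they have to be found in the camera images.
- spot (a point): The sampling position: the middle, on the bench surface, of a square framed by four flat L-shaped corners of beige masking tape (74 mm between the inner edges, 90 mm between the outer edges, no thickness worth speaking of). z is up; x and y run along the square's sides.
- vial_mid (a point): Centre of the toppled vial: small bottle with white cap and label, 48 mm long, body 22 mm diameter over the lower 38 mm, cap 18 mm over the top 10 mm, 22 g. z runs from base to cap: level at the start (lying inside the tape corners, centre 11 mm above the bench, can roll), up when righted (centre 24 mm up). Similar vials with black and red caps stand near by and are not meant.
- grip (a point): Middle of the sampler's grey handle, where to grasp it: upright cylinder 29 mm diameter, straight from 29 mm below this point to 30 mm above, top 39 mm above; z up along it. Below: a 42 mm collar (32 to 36 mm below), a 34 mm sleeve with a steel lower edge 56 mm below, then the stem and foot. Weighs 0.19 kg; at the start 98 mm above the bench, in its dock; lifts straight out.
- face (a point): Middle of the contact face of the open culture plate under the sampler's white 63 mm foot: a beige disc 52 mm in diameter that faces down, 92 mm below the grip point while the spring is relaxed; z points up along the sampler. In the dock it hangs free, 6 mm above the bench, touching nothing.
- sampler_foot (a joint): How far the sampler's foot is pushed up into the sleeve against its spring, in m: 0 relaxed, 0.015 end of travel. Pressed on the bench, it begins to move at 3 N and takes 3.5 N more for each 10 mm (4.5 N at 4 mm, 5.8 N at 8 mm, 7.2 N at 12 mm). The stem's dark band reaches from 4 to 12 mm.
- dock: Sampler's dock, fixed to the bench: low round grey plastic ring on a black rubber pad, 100 mm diameter, 15 mm high; its origin is its middle on the bench. Its round recess takes the sampler's foot with 1.5 mm to spare and its ledge carries it. It stands left or right of the marks. Right of the bench is a fixed analyser 0.29 m tall (all x over 0.39, y below -0.35): keep the arm clear of it.
- vial_b: Bystander: upright brown vial with a black cap, 22 mm diameter, 48 mm high; origin at its underside.
- vial_c: Bystander: upright brown vial with a red cap, 22 mm diameter, 48 mm high; origin at its underside.
- tape: Bystander: roll of masking tape lying flat, 100 mm diameter, 25 mm high, on the side of the marks where the dock is not; origin at the middle of its underside.
- beaker: Bystander: small empty glass beaker, 44 mm diameter, 58 mm high; origin at its underside.
- timer: Bystander: white bench timer lying flat, 62 x 66 x 18 mm; origin at its underside.
- dish: Bystander: closed petri dish, 59 mm diameter, 15 mm high; origin at its underside.
- pen: Bystander: marker pen lying on the bench, 121 mm long, 10 mm thick; origin at the middle of its underside.

How it is judged:
By the outcome, as a careful person would: the job done as asked, in the order asked, and still so for the second after the job is handed in, while the arm keeps its last pose, push and grip.
It also fails if it takes over 67 s, if anything falls off the work surface, if the arm or the gripper's body presses on something with over 40 N, if the wrist force passes 120 N, or if a joint passes its speed limit or range.

## Working session

There is one attempt and no reset: what is moved stays moved. The work goes in short steps, Python scripts to look and compute and a tool call to move; the robot and the scene stay as the last step left them, time stands still between calls to the robot, and variables do not carry over. Pictures are saved under pics/ and viewed, and the job is handed in when it is done.

Besides the shell and the picture viewer there is one more tool, called after ">>>" by a JSON object that holds its "fn" and its "kwargs". jog_arm: Moves the arm, as the interface text tells. Its arguments: {"type":"object","properties":{"steps":{"type":"array"}},"required":["steps"]}

```bash
ls; mkdir -p pics
python3 - <<'E'
from workcell import ctrl
import cv2
o=ctrl.get_obs();print(o)
for c in("scene","top"):
    im=ctrl.get_image(c);cv2.imwrite(f"pics/{c}0.png",im[:,:,::-1]);print(c,ctrl.camera_info(c))
    for t in("spot","vial_mid","grip","face","dock","vial_b","tape","beaker","timer","dish","pen"):
        print(t,[(r["uv"],round(r["p"],2)) for r in ctrl.landmark_of(t,c)][:3])
E
```

```text
pics
{'t': 0.0, 'qpos': array([ 1.30200619e+00,  4.23827393e-01,  1.63069412e+00, -2.91593404e-06,
        1.08857346e+00, -1.90162802e-02]), 'qvel': array([ 1.35954020e-03, -4.10349869e-04,  2.51739106e-04,  1.19807999e-04,
       -6.61977833e-04, -9.90116025e-06]), 'joint_torque': array([-1.77320930e-03, -5.44608557e+01, -2.73671275e+01,  6.44287001e-02,
        2.24957726e-02, -1.49033553e-04]), 'ee_pos': array([154.40160044, 605.33966686, 403.9082618 ]), 'orientation': array([-3.91296036e-01, -3.11691334e+00,  2.33585948e-03]), 'ft_force': array([ 0.01325765, -0.36260428,  0.44202605]), 'moment': array([0.06456287, 0.00335825, 0.04389174]), 'width': 87.66610553928476}
scene {'fx': 442.95698408053414, 'fy': 442.95698408053414, 'cx': 250.91479724906867, 'cy': 192.28239086562192, 'origin': array([ -49.97571233, -904.05530624,  897.66892902]), 'attitude': array([-2.12040959,  0.50635471, -0.26936393])}
spot [([246.3, 215.8], 0.54)]
vial_mid [([248.4, 214.7], 0.62), ([235.7, 187.8], 0.22)]
grip [([238.6, 163.0], 0.69)]
face []
dock [([235.3, 188.3], 0.76), ([236.3, 163.9], 0.7), ([248.2, 214.9], 0.66)]
vial_b [([260.3, 190.3], 0.66), ([257.3, 186.1], 0.53)]
tape [([303.5, 288.1], 0.67)]
beaker []
timer [([239.4, 165.1], 0.23)]
dish [([234.4, 166.2], 0.58)]
pen [([208.4, 209.7], 0.46)]
top {'fx': 377.8837914420161, 'fy': 377.8837914420161, 'cx': 248.85124979788816, 'cy': 190.87455048400835, 'origin': array([ 347.46716541,  111.75130587, 1214.94427825]), 'attitude': array([-2.13350719,  2.18106423, -0.12573206])}
spot [([235.4, 192.4], 0.65), ([129.7, 227.8], 0.51)]
vial_mid [([366.4, 152.1], 0.58)]
grip [([175.5, 181.7], 0.75), ([364.6, 151.5], 0.5)]
face []
dock [([179.6, 183.3], 0.57)]
vial_b [([200.4, 164.8], 0.58), ([183.1, 164.9], 0.48)]
tape [([349.2, 196.3], 0.87)]
beaker [([364.4, 152.1], 0.72)]
timer [([126.8, 225.3], 0.61)]
dish [([135.5, 169.7], 0.56)]
pen [([210.8, 227.4], 0.7)]
```

Run:
```python
import cv2
a=cv2.imread("pics/top0.png");cv2.imwrite("pics/top0c.png",cv2.resize(a[130:260,100:300],None,fx=4,fy=4,interpolation=cv2.INTER_CUBIC))
a=cv2.imread("pics/scene0.png");cv2.imwrite("pics/scene0c.png",cv2.resize(a[130:260,160:340],None,fx=4,fy=4,interpolation=cv2.INTER_CUBIC))
```

```text
(no output)
```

View pics/top0.png

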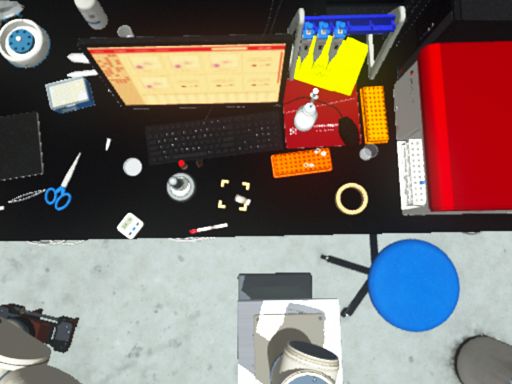

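View pics/scene0.png

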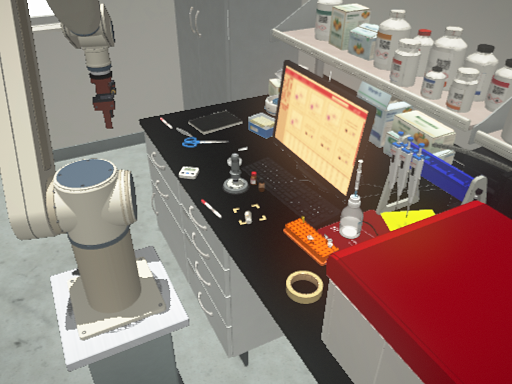

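```bash
sleep 1
```

```text
(no output)
```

View pics/top0c.png

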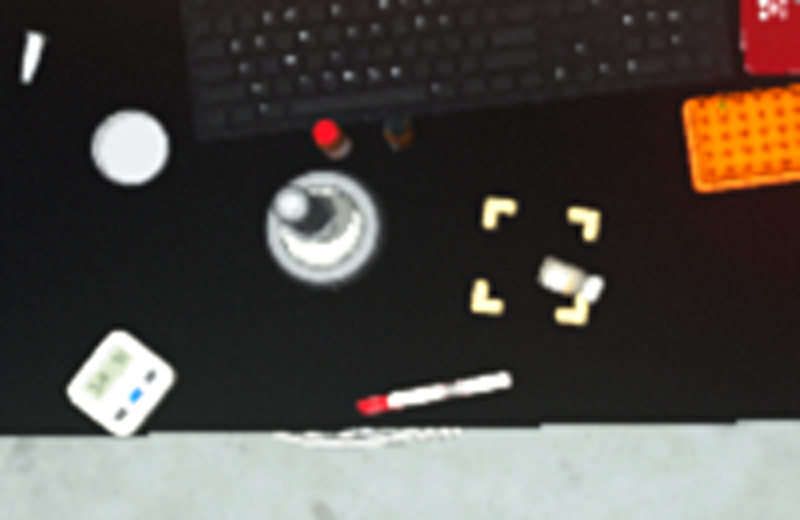

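View pics/scene0c.png

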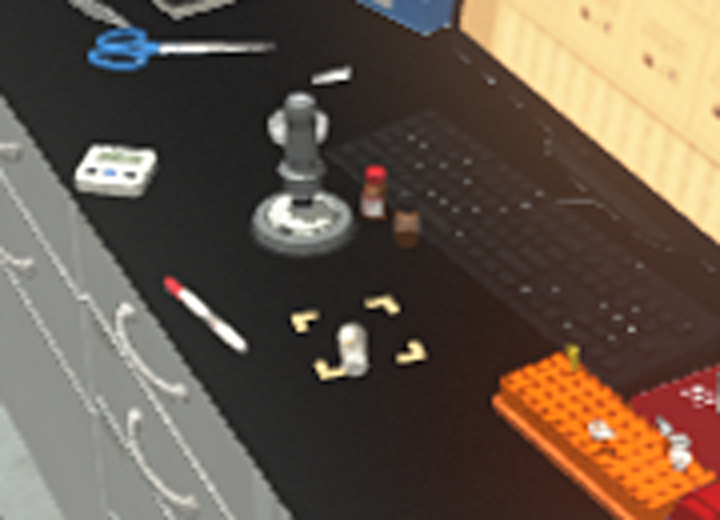

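```bash
cat > h.py <<'E'
import numpy as np,cv2
from scipy.spatial.transform import Rotation as R
from workcell import ctrl
CI={c:ctrl.camera_info(c) for c in("scene","top")}
def ray(c,uv):
    k=CI[c];d=np.array([(uv[0]-k["cx"])/k["fx"],(uv[1]-k["cy"])/k["fy"],1]);return k["origin"],R.from_rotvec(k["attitude"]).as_matrix()@d
def onz(c,uv,z):
    o,d=ray(c,uv);return o+d*(z-o[2])/d[2]
def proj(c,p):
    k=CI[c];q=R.from_rotvec(k["attitude"]).as_matrix().T@(np.array(p)-k["origin"]);return np.array([k["cx"]+k["fx"]*q[0]/q[2],k["cy"]+k["fy"]*q[1]/q[2]])
E
python3 - <<'E'
from h import *
np.set_printoptions(precision=1,suppress=True)
im=cv2.imread("pics/top0.png").astype(int);b,g,r=im[...,0],im[...,1],im[...,2]
# tape: yellowish
m=((r>130)&(r-b>30)).astype(np.uint8);m[:,:210]=0;m[:,255:]=0;m[:175]=0;m[215:]=0
n,l,s,ce=cv2.connectedComponentsWithStats(m);print("tape",s,ce)
for c in ce[1:]:print(onz("top",c,0))
m=((r>110)&(abs(r-b)<60)).astype(np.uint8);m[:190]=0;m[:,:232]=0;m[205:]=0;m[:,254:]=0
n,l,s,ce=cv2.connectedComponentsWithStats(m);print("vial",s,ce)
for name,c,uv,z in [("spot","top",(235.4,192.4),0),("spot","scene",(246.3,215.8),0),("vial","scene",(248.4,214.7),11),("grip","top",(175.5,181.7),98),("grip","scene",(238.6,163),98),("dock","top",(179.6,183.3),0),("dock","scene",(235.3,188.3),0),("tape","top",(349.2,196.3),0),("pen","top",(210.8,227.4),0),("timer","top",(126.8,225.3),0),("dish","top",(132,167),0)]:
    print(name,c,onz(c,uv,z)[:2])
print("vial top base/cap", onz("top",(100+547/4,130+268/4),11),onz("top",(100+600/4,130+290/4),9))
print("rc",onz("top",(100+325/4,130+130/4),48),"bc",onz("top",(100+398/4,130+128/4),48))
print("edge",onz("top",(230,236),0))
E
```

```text
tape [[     0      0    512    384 196444]
 [   221    179      8      8     39]
 [   242    182      8      8     42]
 [   239    198      8     13     47]
 [   218    200      8      9     36]] [[255.5 191.5]
 [223.7 182. ]
 [246.  184.8]
 [242.7 205.8]
 [220.8 204.3]]
[525.4 195.9   0. ]
[514.6 123.8   0. ]
[446.5 136.    0. ]
[452.8 206.5   0. ]
vial [[     0      0    512    384 196508]
 [   235    195     16     10    100]] [[255.5 191.5]
 [242.1 199.7]]
spot top [490.5 158.7]
spot scene [471.3 156.3]
vial scene [473.8 145.6]
grip top [515.2 333.4]
grip scene [527.8 330.8]
dock top [524.3 339.5]
dock scene [509.1 323. ]
tape top [ 469.6 -208.5]
pen top [379.4 239.4]
timer top [392. 509.]
dish top [581.7 495.2]
vial top base/cap [474.3 154.2  11. ] [455.9 112.1   9. ]
rc [583.3 325.3  48. ] bc [583.5 267.9  48. ]
edge [350.8 178.4   0. ]
```

```bash
cat > fit.py <<'E'
from h import *
from scipy.optimize import minimize
np.set_printoptions(precision=2,suppress=True)
S=8
def rend(c,polys,box):
    u0,v0,u1,v1=box;m=np.zeros(((v1-v0)*S,(u1-u0)*S),np.float32)
    for p in polys:
        q=np.array([proj(c,x) for x in p]);q=((q+0.5-[u0,v0])*S-0.5)
        cv2.fillPoly(m,[np.round(q*16).astype(np.int32)],1.0,shift=4)
    m=cv2.resize(m,(u1-u0,v1-v0),interpolation=cv2.INTER_AREA)
    return cv2.GaussianBlur(m,(0,0),0.6)
def Ls(x,y,a):
    o=[];c,s=np.cos(a),np.sin(a)
    for sx in(1,-1):
        for sy in(1,-1):
            L=LEG
            pts=[(45,45),(45,45-L),(37,45-L),(37,37),(45-L,37),(45-L,45)]
            o.append([(x+c*sx*p-s*sy*q,y+s*sx*p+c*sy*q,0) for p,q in pts])
    return o
LEG=26
if __name__=="__main__":
  for c,box in(("top",(212,172,258,214)),("scene",(228,200,272,228))):
    im=cv2.imread(f"pics/{c}0.png").astype(float);u0,v0,u1,v1=box
    I=im[v0:v1,u0:u1];sc=np.clip(I[...,2]-0.0*I[...,0],0,255)
    # mask out vial (near-white)
    w=(I[...,0]>90)&(I[...,2]-I[...,0]<55); w=cv2.dilate(w.astype(np.uint8),np.ones((3,3)))==0
    best=None
    for LEG in(20,22,24,26,28,30):
      def f(p):
        m=rend(c,Ls(p[0],p[1],p[2]),box);return -np.corrcoef(m[w],sc[w])[0,1]
      r=minimize(f,[487,163,0.13],method="Nelder-Mead",options=dict(initial_simplex=[[487,163,.13],[495,163,.13],[487,155,.13],[487,163,.25]],maxiter=150))
      if c=="scene" or True: print(c,LEG,r.x,r.fun)
E
python3 fit.py
```

```text
top 20 [482.88 165.25  -0.15] -0.9250569678160344
top 22 [483.03 165.09  -0.15] -0.9742749209988112
top 24 [483.32 164.86  -0.14] -0.8540610099348005
top 26 [481.4  164.7   -0.16] -0.6538412200405945
top 28 [479.95 163.58  -0.15] -0.5800622147930568
top 30 [479.81 168.74  -0.12] -0.4870750454582943
scene 20 [484.29 163.23  -0.15] -0.9606464698718075
scene 22 [484.24 162.99  -0.15] -0.9764461102842451
scene 24 [484.49 162.88  -0.14] -0.9723992725519094
scene 26 [484.43 162.86  -0.13] -0.9498519997671917
scene 28 [484.6  162.8   -0.14] -0.9166109826029817
scene 30 [484.31 162.7   -0.14] -0.878993322057757
```

```bash
cat > fit2.py <<'E'
from fit import *
def cyl(p0,p1,r0,r1,n=24):
    p0,p1=np.array(p0,float),np.array(p1,float);a=(p1-p0)/np.linalg.norm(p1-p0)
    u=np.cross(a,[.3,.2,.9]);u/=np.linalg.norm(u);v=np.cross(a,u)
    t=np.linspace(0,2*np.pi,n,endpoint=False)
    return np.array([p0+r0*(np.cos(x)*u+np.sin(x)*v) for x in t]+[p1+r1*(np.cos(x)*u+np.sin(x)*v) for x in t])
def hull(c,P):
    q=np.array([proj(c,p) for p in P],np.float32);return cv2.convexHull(q)[:,0]
def rendh(c,Ps,box):
    u0,v0,u1,v1=box;m=np.zeros(((v1-v0)*S,(u1-u0)*S),np.float32)
    for P in Ps:
        q=((hull(c,P)+0.5-[u0,v0])*S-0.5);cv2.fillPoly(m,[np.round(q*16).astype(np.int32)],1.0,shift=4)
    return cv2.GaussianBlur(cv2.resize(m,(u1-u0,v1-v0),interpolation=cv2.INTER_AREA),(0,0),.6)
def vial(x,y,a):
    d=np.array([np.cos(a),np.sin(a),0]);c=np.array([x,y,11.])
    return [cyl(c-24*d,c+14*d,11,11),cyl(c+14*d,c+24*d,9,9)]
if __name__=="__main__":
  for c,box in(("top",(228,188,258,212)),("scene",(238,206,258,226))):
    im=cv2.imread(f"pics/{c}0.png").astype(float);u0,v0,u1,v1=box;I=im[v0:v1,u0:u1]
    sp=(483.0,165.1,-.15) if c=="top" else (484.3,163,-.15)
    import fit;fit.LEG=22
    tp=rend(c,Ls(*sp),box)
    sc=np.clip(I[...,0],0,200)
    w=(tp<0.15)
    def f(p):
        m=rendh(c,vial(*p),box);return -np.corrcoef(m[w],sc[w])[0,1]
    for a0 in(-1.95,-1.6,-2.3):
        r=minimize(f,[466,135,a0],method="Nelder-Mead",options=dict(initial_simplex=[[466,135,a0],[472,135,a0],[466,142,a0],[466,135,a0+.2]]))
        print("vial",c,r.x,r.fun)
    o=cv2.resize(I.astype(np.uint8),None,fx=16,fy=16,interpolation=cv2.INTER_CUBIC)
    for P in vial(*r.x):
        cv2.polylines(o,[np.round((hull(c,P)+.5-[u0,v0])*16-.5).astype(np.int32)],1,(0,255,0),1)
    cv2.imwrite(f"pics/v_{c}.png",o)
E
python3 fit2.py
python3 - <<'E'
import cv2,numpy as np
a=cv2.imread("pics/v_top.png");b=cv2.imread("pics/v_scene.png");h=max(a.shape[0],b.shape[0])
p=lambda i:np.pad(i,((0,h-i.shape[0]),(0,0),(0,0)))
o=np.hstack([p(a),p(b)]);cv2.imwrite("pics/v_both.png",cv2.resize(o,None,fx=.95,fy=.95))
print(o.shape)
E
```

```text
vial top [464.84 136.41  -1.93] -0.9761949707090409
vial top [464.57 136.11  -1.94] -0.9768051625365427
vial top [464.61 136.14  -1.94] -0.9767596289895784
vial scene [465.85 134.32  -1.95] -0.974838627633239
vial scene [465.96 134.91  -1.94] -0.9744404333014733
vial scene [465.88 134.68  -1.94] -0.9740999004990384
(384, 800, 3)
```

View pics/v_both.png

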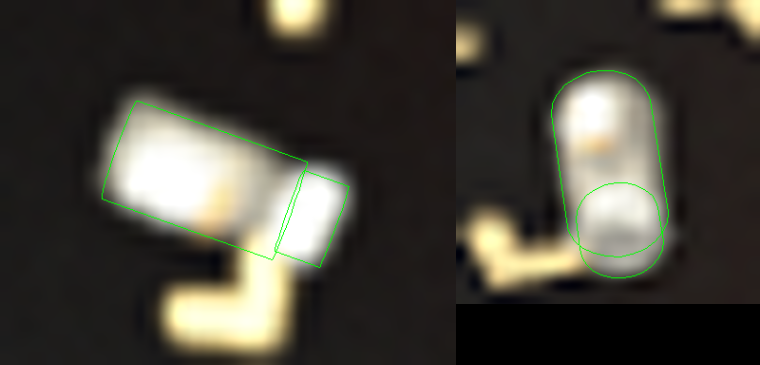

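```bash
cat > fit3.py <<'E'
from fit2 import *
def samp(x,y):
    z=lambda h:(x,y,h)
    return [cyl(z(69),z(128),14.5,14.5),cyl(z(128),z(137),14.5,10),cyl(z(62),z(66),21,21),cyl(z(42),z(62),17,17)]
def ring(x,y,r,h):
    return cyl((x,y,h-.01),(x,y,h),r,r,40)
if __name__=="__main__":
  outs=[]
  for c,box,xy in(("top",(160,165,202,205),(516,332)),("scene",(215,145,257,198),(518,331))):
    im=cv2.imread(f"pics/{c}0.png");u0,v0,u1,v1=box;I=im[v0:v1,u0:u1];k=9
    o=cv2.resize(I,None,fx=k,fy=k,interpolation=cv2.INTER_CUBIC)
    for P,col in [(p,(0,255,0)) for p in samp(*xy)[:3]]+[(ring(*xy,50,0),(0,0,255)),(ring(*xy,50,15),(255,255,0)),(ring(*xy,33,15),(255,0,255))]:
        cv2.polylines(o,[np.round((hull(c,P)+.5-[u0,v0])*k-.5).astype(np.int32)],1,col,1)
    outs.append(np.pad(o,((0,480-o.shape[0]),(0,0),(0,0))))
  cv2.imwrite("pics/s_%s.png"%__import__("sys").argv[1],np.hstack(outs))
E
python3 fit3.py 1
```

```text
(no output)
```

View pics/s_1.png

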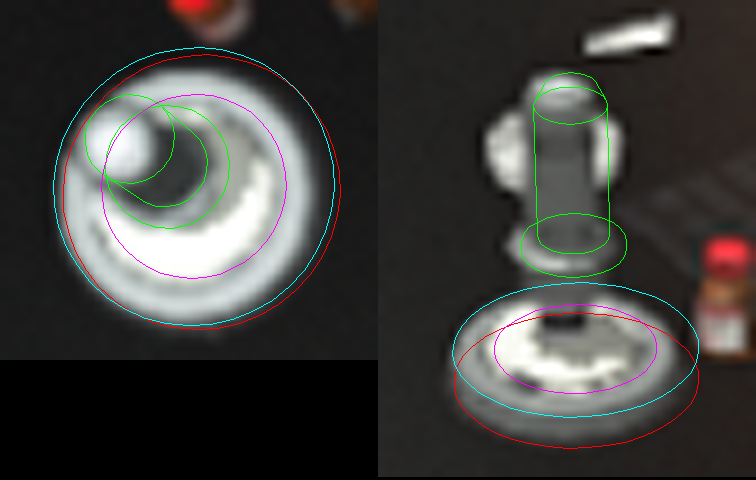

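```bash
sed -i 's/(516,332)/(512.5,334.5)/;s/(518,331)/(513.5,332.5)/' fit3.py; python3 fit3.py 2
```

```text
(no output)
```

View pics/s_2.png

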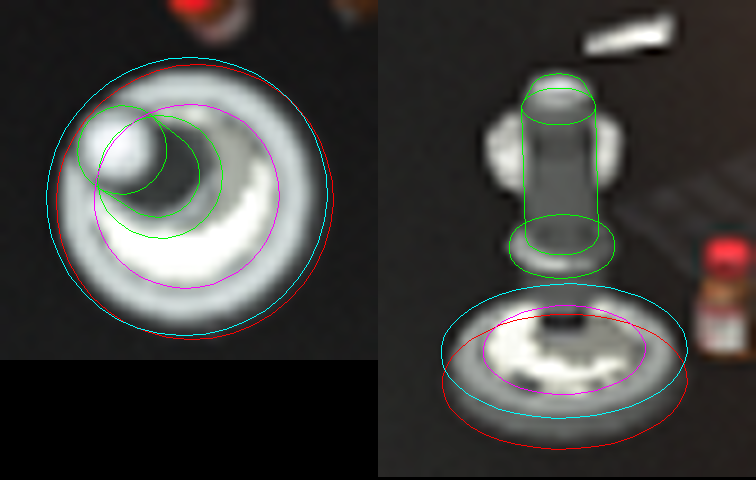

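```bash
cat > mv.py <<'E'
from h import *
np.set_printoptions(precision=4,suppress=True)
def tool(yaw_y,tilt=0):
    """tool y at azimuth yaw_y (deg), z down, then turned about tool y by tilt deg"""
    a=np.radians(yaw_y);y=np.array([np.cos(a),np.sin(a),0]);z=np.array([0,0,-1.]);x=np.cross(y,z)
    return R.from_matrix(np.c_[x,y,z])*R.from_rotvec([0,np.radians(tilt),0])
def rows(p0,R0,p1,R1,n=None,vmax=30,wmax=5.0,turnscale=1):
    Rr=R0.inv()*R1;pr=R0.inv().apply(np.array(p1)-p0);w=Rr.as_rotvec()
    if n is None:n=int(max(np.ceil(np.degrees(np.linalg.norm(w))/wmax),np.ceil(np.linalg.norm(pr)/vmax),1))
    M=sum((R.from_rotvec(w/n*k).as_matrix() for k in range(n)),np.zeros((3,3)))
    v=np.linalg.solve(M,pr)
    v=np.round(v/1000,4);wd=np.round(np.degrees(w)/n,2)
    p=np.array(p0,float);Rc=R0;path=[]
    for k in range(n):
        p=p+Rc.apply(v*1000);Rc=Rc*R.from_rotvec(np.radians(wd));path.append(p.copy())
    print("n",n,"row",[*v,*wd]);print("end",p,Rc.as_rotvec(),"err",p-p1, np.degrees((Rc.inv()*R1).magnitude()));print(np.array(path)[::max(1,n//5)].round(0).tolist())
    return p,Rc
def cur():
    o=ctrl.get_obs();print("t",o["t"],"ee",o["ee_pos"],o["orientation"],"q",o["qpos"].round(2),"F",o["ft_force"].round(2),"w",o["width"].round(1));return o["ee_pos"],R.from_rotvec(o["orientation"])
E
python3 - <<'E'
from mv import *
p,r=cur()
print(r.as_matrix())
T=tool(-21.2,30);print(T.as_matrix())
p1,r1=rows(p,r,[300,450,380],tool(40,0))
rows(p1,r1,[433,52,265],T)
E
```

```text
Traceback (most recent call last):
  File "mv.py", line 19, in cur
    o=ctrl.get_obs();print("t",o["t"],"ee",o["ee_pos"],o["orientation"],"q",o["qpos"].round(2),"F",o["ft_force"].round(2),"w",o["width"].round(1));return o["ee_pos"],R.from_rotvec(o["orientation"])
                                                                                                                              ^^^^^^^^^^^^^^^^
AttributeError: 'float' object has no attribute 'round'
```

```bash
sed -i 's/o\["width"\].round(1)/round(float(o["width"]),1)/' mv.py
python3 - <<'E'
from mv import *
p,r=cur()
print(r.as_matrix())
T=tool(-21.2,30);print(T.as_matrix())
p1,r1=rows(p,r,[433,52,350],tool(-21.2,0))
rows(p1,r1,[433,52,265],T)
E
```

```text
t 1.2 ee [154.4802 605.5916 404.6809] [0.3913 3.1171 0.    ] q [ 1.3   0.42  1.63 -0.    1.09 -0.02] F [ 0.17  0.74 -0.1 ] w 88.0
[[-0.969   0.2472  0.    ]
 [ 0.2472  0.969   0.    ]
 [-0.      0.     -1.    ]]
[[ 0.3132  0.9323  0.1808]
 [ 0.8074 -0.3616  0.4662]
 [ 0.5     0.     -0.866 ]]
n 21 row [np.float64(-0.0333), np.float64(-0.0017), np.float64(0.0026), np.float64(0.0), np.float64(0.0), np.float64(4.61)]
end [432.7306  51.5289 350.087 ] [2.5909 1.7767 0.    ] err [-0.2694 -0.4711  0.087 ] 0.07818076680068833
[[186.0, 596.0, 402.0], [303.0, 532.0, 392.0], [393.0, 434.0, 381.0], [448.0, 313.0, 371.0], [462.0, 181.0, 360.0], [433.0, 52.0, 350.0]]
n 6 row [np.float64(-0.003), np.float64(0.0), np.float64(0.014), np.float64(-0.0), np.float64(5.0), np.float64(0.01)]
end [432.9475  52.0903 265.1332] [-2.2942 -1.5714 -0.6145] err [-0.0525  0.0903  0.1332] 0.0251550359579132
[[432.0, 49.0, 336.0], [431.0, 47.0, 322.0], [431.0, 47.0, 308.0], [431.0, 47.0, 293.0], [432.0, 49.0, 279.0], [433.0, 52.0, 265.0]]
```

>>> {"fn": "jog_arm", "kwargs": {"steps": [[[-0.0333,-0.0017,0.0026,0,0,4.61,-1],[-0.0333,-0.0017,0.0026,0,0,4.61,-1],[-0.0333,-0.0017,0.0026,0,0,4.61,-1],[-0.0333,-0.0017,0.0026,0,0,4.61,-1],[-0.0333,-0.0017,0.0026,0,0,4.61,-1],[-0.0333,-0.0017,0.0026,0,0,4.61,-1],[-0.0333,-0.0017,0.0026,0,0,4.61,-1],[-0.0333,-0.0017,0.0026,0,0,4.61,-1],[-0.0333,-0.0017,0.0026,0,0,4.61,-1],[-0.0333,-0.0017,0.0026,0,0,4.61,-1],[-0.0333,-0.0017,0.0026,0,0,4.61,-1],[-0.0333,-0.0017,0.0026,0,0,4.61,-1],[-0.0333,-0.0017,0.0026,0,0,4.61,-1],[-0.0333,-0.0017,0.0026,0,0,4.61,-1],[-0.0333,-0.0017,0.0026,0,0,4.61,-1],[-0.0333,-0.0017,0.0026,0,0,4.61,-1],[-0.0333,-0.0017,0.0026,0,0,4.61,-1],[-0.0333,-0.0017,0.0026,0,0,4.61,-1],[-0.0333,-0.0017,0.0026,0,0,4.61,-1],[-0.0333,-0.0017,0.0026,0,0,4.61,-1]]]}}

```text
t: 2.87
ee_pos: [443.8, 81.5, 352.8]
orientation: [2.521, 1.874, 0.001]
ft_force: [-0.1, 0.0, -0.0]
width: 87.8
```

>>> {"fn": "jog_arm", "kwargs": {"steps": [[[-0.0333,-0.0017,0.0026,0,0,4.61,-1],[-0.003,0,0.014,0,5,0,-1],[-0.003,0,0.014,0,5,0,-1],[-0.003,0,0.014,0,5,0,-1],[-0.003,0,0.014,0,5,0,-1],[-0.003,0,0.014,0,5,0,-1],[-0.003,0,0.014,0,5,0,-1],[0,0,0,0,0,0,-1],[0,0,0,0,0,0,-1]]]}}

```text
t: 3.62
ee_pos: [432.5, 51.5, 266.5]
orientation: [-2.302, -1.576, -0.596]
ft_force: [-0.7, -0.6, -0.6]
width: 88.1
```

Run:
```python
from mv import *
p,r=cur();print(r.as_matrix())
rows(p,r,[433,52,190],tool(-21.2,30))
ims=[]
for c in("top","scene"):
    im=ctrl.get_image(c);cv2.imwrite(f"pics/{c}1.png",im[:,:,::-1]);
    ims.append(cv2.resize(im[130:280,180:330] if c=="top" else im[100:250,170:320],None,fx=2.6,fy=2.6,interpolation=cv2.INTER_CUBIC))
cv2.imwrite("pics/a1.png",np.hstack(ims)[:,:,::-1])
```

```text
t 3.6167 ee [432.4507  51.4598 266.4607] [-2.3017 -1.5764 -0.5956] q [-0.05  0.4   2.18  0.95  0.61 -0.49] F [-0.74 -0.6  -0.64] w 88.1
[[ 0.3165  0.9328  0.1725]
 [ 0.8138 -0.3605  0.4559]
 [ 0.4874 -0.0039 -0.8732]]
n 3 row [np.float64(-0.0123), np.float64(0.0002), np.float64(0.0223), np.float64(-0.08), np.float64(0.28), np.float64(-0.02)]
end [433.1036  52.0231 190.0622] [-2.2945 -1.5713 -0.6152] err [0.1036 0.0231 0.0622] 0.01722108328716863
[[433.0, 52.0, 241.0], [433.0, 52.0, 216.0], [433.0, 52.0, 190.0]]
```

View pics/a1.png

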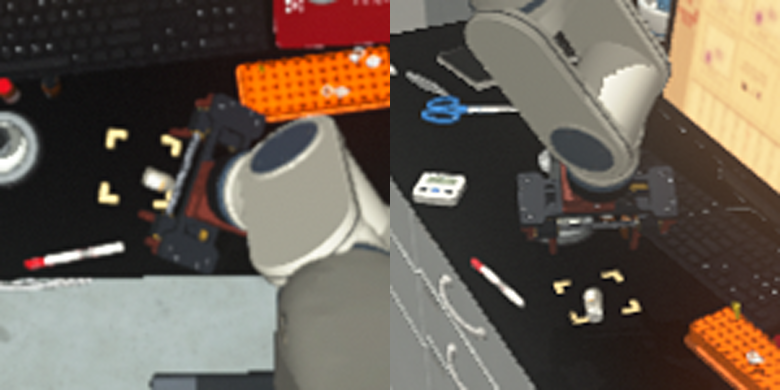

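>>> {"fn": "jog_arm", "kwargs": {"steps": [[[-0.0123,0.0002,0.0223,-0.08,0.28,0,-1],[-0.0123,0.0002,0.0223,-0.08,0.28,0,-1],[-0.0123,0.0002,0.0223,-0.08,0.28,0,-1],[0,0,0,0,0,0,-1],[0,0,0,0,0,0,-1]]]}}

```text
t: 4.13
ee_pos: [433.6, 52.8, 190.6]
orientation: [-2.292, -1.571, -0.617]
ft_force: [-0.3, 0.6, 0.5]
width: 87.9
```

Run:
```python
from mv import *
p,r=cur()
rows(p,r,[433,52,165],tool(-21.2,30),n=2)
im=ctrl.get_image("scene")
cv2.imwrite("pics/a2.png",cv2.resize(im[150:250,190:310],None,fx=6,fy=6,interpolation=cv2.INTER_CUBIC)[:,:,::-1])
```

```text
t 4.1333 ee [433.5808  52.8309 190.579 ] [-2.2923 -1.5712 -0.617 ] q [-0.05  0.58  2.19  1.25  0.53 -0.84] F [-0.29  0.61  0.46] w 87.9
n 2 row [np.float64(-0.0068), np.float64(-0.0001), np.float64(0.0108), np.float64(-0.01), np.float64(-0.06), np.float64(0.02)]
end [433.059   52.0313 165.0712] [-2.2944 -1.5713 -0.615 ] err [0.059  0.0313 0.0712] 0.012356778749687273
[[433.0, 52.0, 178.0], [433.0, 52.0, 165.0]]
```

View pics/a2.png

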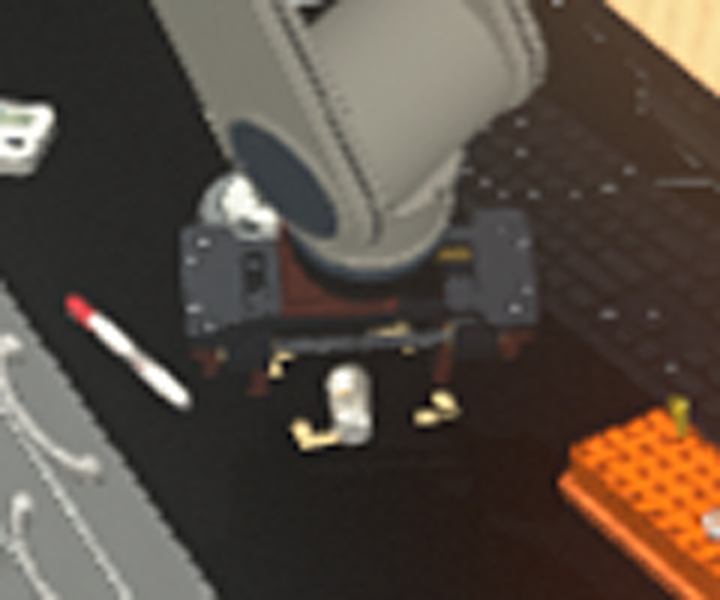

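Run:
```python
from mv import *
p,r=cur()
for s in(-48,0,48):
    q=p+r.apply([0,s,182]);u=proj("scene",q);print(q,u,(u-[190,150])*6)
```

```text
t 4.1833 ee [433.9472  52.7794 191.4276] [-2.2924 -1.5721 -0.6199] q [-0.05  0.58  2.19  1.25  0.53 -0.84] F [0.69 0.97 0.46] w 87.6
[422.5036 155.2984  33.989 ] [232.9787 211.7409] [257.8725 370.4454]
[467.2709 137.9814  34.0931] [247.6422 210.8467] [345.8534 365.0803]
[512.0382 120.6645  34.1972] [262.2262 209.9574] [433.3571 359.7442]
```

>>> {"fn": "jog_arm", "kwargs": {"steps": [[[-0.0068,-0.0001,0.0108,0,0,0,-1],[-0.0068,-0.0001,0.0108,0,0,0,-1],[0,0,0,0,0,0,-1],[0,0,0,0,0,0,-1]]]}}

```text
t: 4.52
ee_pos: [433.6, 51.9, 166.4]
orientation: [-2.293, -1.572, -0.622]
ft_force: [0.3, -0.0, 0.2]
width: 87.8
```

Run:
```python
from mv import *
p,r=cur()
rows(p,r,[433,52,164.7],tool(-21.2,30),n=1)
```

```text
t 4.5167 ee [433.6269  51.8826 166.3882] [-2.2926 -1.5721 -0.6222] q [-0.05  0.64  2.19  1.35  0.51 -0.96] F [ 0.31 -0.04  0.15] w 87.8
n 1 row [np.float64(-0.0009), np.float64(-0.0006), np.float64(0.0014), np.float64(0.16), np.float64(-0.23), np.float64(0.12)]
end [433.0466  52.0295 164.7233] [-2.2946 -1.5712 -0.6149] err [0.0466 0.0295 0.0233] 0.002173809428575954
[[433.0, 52.0, 165.0]]
```

Fine correction then close.

>>> {"fn": "jog_arm", "kwargs": {"steps": [[[-0.0008,-0.0003,0.0012,0,0,0,-1],[0,0,0,0,0,0,1],[0,0,0,0,0,0,1],[0,0,0,0,0,0,1],[0,0,0,0,0,0,1],[0,0,0,0,0,0,1],[0,0,0,0,0,0,1],[0,0,0,0,0,0,1],[0,0,0,0,0,0,1],[0,0,0,0,0,0,1],[0,0,0,0,0,0,1]]]}}

```text
t: 5.43
ee_pos: [432.8, 51.8, 163.5]
orientation: [-2.293, -1.571, -0.62]
ft_force: [0.2, 0.6, -0.1]
width: 24.8
```

Run:
```python
from mv import *
p,r=cur()
im=ctrl.get_image("scene");cv2.imwrite("pics/scene3.png",im[:,:,::-1])
cv2.imwrite("pics/a3.png",cv2.resize(im[170:240,210:300],None,fx=8,fy=8,interpolation=cv2.INTER_CUBIC)[:,:,::-1])
```

```text
t 5.4333 ee [432.8317  51.7885 163.546 ] [-2.293  -1.5712 -0.6204] q [-0.05  0.65  2.19  1.37  0.51 -0.97] F [ 0.23  0.55 -0.07] w 24.8
```

View pics/a3.png

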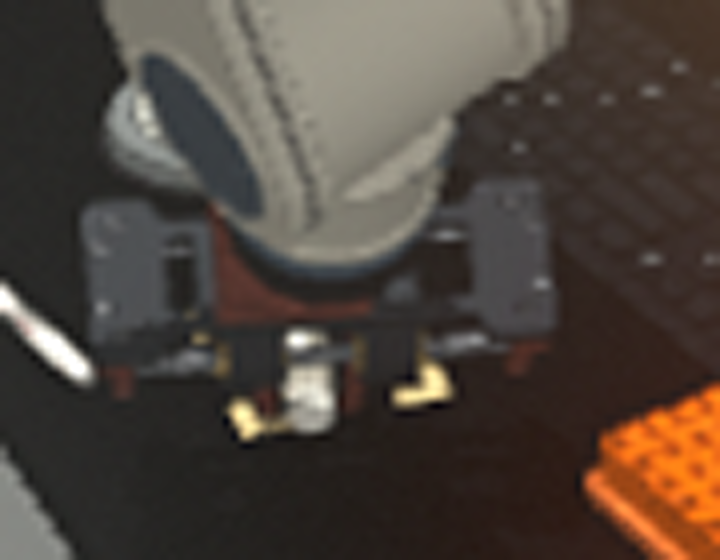

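>>> {"fn": "jog_arm", "kwargs": {"steps": [[[0,0,0,0,0,0,1],[0,0,0,0,0,0,1],[0,0,0,0,0,0,1]]]}}

```text
t: 5.73
ee_pos: [432.8, 51.8, 163.6]
orientation: [-2.293, -1.571, -0.621]
ft_force: [0.3, -0.1, -0.1]
width: 21.3
```

Run:
```python
from mv import *
p,r=cur()
v=r.inv().apply(np.array([465.3,135.5,11])-p);print("vial in tool",v)
p1,r1=rows(p,r,p+[0,0,120],r)
# carry: tool vertical-ish over, yaw
Vc=np.array([425,45,26.]);az=np.arctan2(Vc[1],Vc[0]);
po=np.array([-np.cos(az),-np.sin(az),0])
T=tool(np.degrees(az)-90,-60);print(T.as_matrix())
tcp=Vc-T.apply([0.7,0,177.8]);print("tcp",tcp)
Tm=tool(np.degrees(az)-90,0)
p2,r2=rows(p1,r1,[480,90,350],Tm)
p3,r3=rows(p2,r2,tcp+[0,0,80],T)
```

```text
t 5.7333 ee [432.8484  51.8004 163.5847] [-2.293  -1.5714 -0.6205] q [-0.05  0.65  2.19  1.37  0.51 -0.97] F [ 0.26 -0.08 -0.12] w 21.3
vial in tool [  0.8634  -0.3684 177.0309]
n 4 row [np.float64(0.0151), np.float64(0.0001), np.float64(-0.0259), np.float64(0.0), np.float64(0.0), np.float64(0.0)]
end [432.9891  51.8635 283.5066] [-2.293  -1.5714 -0.6205] err [ 0.1407  0.0631 -0.0781] 5.565970692561155e-15
[[433.0, 52.0, 194.0], [433.0, 52.0, 224.0], [433.0, 52.0, 254.0], [433.0, 52.0, 284.0]]
[[ 0.4972  0.1053 -0.8612]
 [ 0.0526 -0.9944 -0.0912]
 [-0.866   0.     -0.5   ]]
tcp [577.7753  61.1762 115.5062]
n 14 row [np.float64(0.0058), np.float64(-0.0004), np.float64(-0.0033), np.float64(-1.17), np.float64(-1.94), np.float64(4.38)]
end [480.6049  90.1902 349.8792] [-3.1369 -0.1648  0.0005] err [ 0.6049  0.1902 -0.1208] 0.04005884683496996
[[434.0, 55.0, 289.0], [437.0, 62.0, 300.0], [441.0, 68.0, 311.0], [448.0, 75.0, 321.0], [456.0, 80.0, 330.0], [465.0, 85.0, 339.0], [475.0, 89.0, 346.0]]
n 12 row [np.float64(0.0135), np.float64(0.0033), np.float64(0.0082), np.float64(-0.0), np.float64(-5.0), np.float64(-0.0)]
end [578.0462  60.6917 195.008 ] [ 2.6725  0.1407 -1.5435] err [ 0.2708 -0.4845 -0.4982] 0.04005884683497349
[[494.0, 88.0, 342.0], [520.0, 84.0, 322.0], [541.0, 80.0, 298.0], [558.0, 75.0, 271.0], [570.0, 70.0, 242.0], [577.0, 64.0, 211.0]]
```

>>> {"fn": "jog_arm", "kwargs": {"steps": [[[0.0075,0,-0.013,0,0,0,1],[0.0151,0.0001,-0.0259,0,0,0,1],[0.0151,0.0001,-0.0259,0,0,0,1],[0.0151,0.0001,-0.0259,0,0,0,1],[0.0075,0,-0.013,0,0,0,1],[0.0058,-0.0004,-0.0033,-1.17,-1.94,4.38,1],[0.0058,-0.0004,-0.0033,-1.17,-1.94,4.38,1],[0.0058,-0.0004,-0.0033,-1.17,-1.94,4.38,1],[0.0058,-0.0004,-0.0033,-1.17,-1.94,4.38,1],[0.0058,-0.0004,-0.0033,-1.17,-1.94,4.38,1],[0.0058,-0.0004,-0.0033,-1.17,-1.94,4.38,1],[0.0058,-0.0004,-0.0033,-1.17,-1.94,4.38,1],[0.0058,-0.0004,-0.0033,-1.17,-1.94,4.38,1],[0.0058,-0.0004,-0.0033,-1.17,-1.94,4.38,1],[0.0058,-0.0004,-0.0033,-1.17,-1.94,4.38,1],[0.0058,-0.0004,-0.0033,-1.17,-1.94,4.38,1],[0.0058,-0.0004,-0.0033,-1.17,-1.94,4.38,1],[0.0058,-0.0004,-0.0033,-1.17,-1.94,4.38,1],[0.0058,-0.0004,-0.0033,-1.17,-1.94,4.38,1]]]}}

```text
t: 7.32
ee_pos: [480.4, 90.2, 350.1]
orientation: [3.136, 0.159, -0.004]
ft_force: [0.7, 0.9, -0.2]
width: 21.1
```

Run:
```python
from mv import *
p,r=cur()
Vc=np.array([425,45,26.]);az=np.arctan2(Vc[1],Vc[0])
T=tool(np.degrees(az)-90,-60);tcp=Vc-T.apply([0.8,0,177]);print("tcp",tcp)
p3,r3=rows(p,r,tcp+[0,0,80],T)
im=ctrl.get_image("scene");cv2.imwrite("pics/scene4.png",im[:,:,::-1])
im2=ctrl.get_image("top");
k=lambda a:cv2.resize(a,None,fx=2.6,fy=2.6,interpolation=cv2.INTER_CUBIC)
cv2.imwrite("pics/a4.png",np.hstack([k(im[100:250,170:320]),k(im2[100:250,180:330])])[:,:,::-1])
```

```text
t 7.3167 ee [480.3589  90.1987 350.0716] [ 3.1364  0.1588 -0.0035] q [ 0.16  0.3   1.97 -0.    0.87  1.63] F [ 0.71  0.94 -0.16] w 21.1
tcp [577.0366  61.098  115.1928]
n 12 row [np.float64(0.0135), np.float64(0.0032), np.float64(0.0082), np.float64(-0.01), np.float64(-4.99), np.float64(-0.02)]
end [577.5181  61.3979 195.1394] [ 2.6715  0.1407 -1.5427] err [ 0.4815  0.2999 -0.0534] 0.0460535266569174
[[494.0, 88.0, 342.0], [519.0, 84.0, 322.0], [540.0, 80.0, 298.0], [557.0, 75.0, 271.0], [569.0, 70.0, 242.0], [576.0, 64.0, 211.0]]
```

View pics/a4.png

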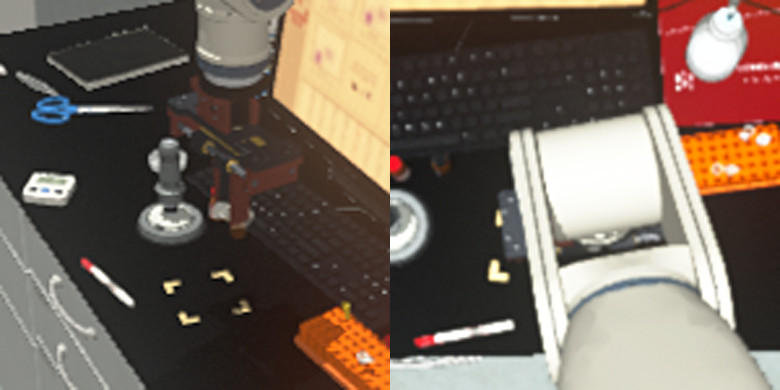

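Run:
```python
from mv import *
p,r=cur()
for uv,z in [((271,155),30),((271,178),30),((332,172),30)]: print("rack",onz("top",uv,z))
Vc=np.array([425,40,26.]);az=np.radians(50)
T=tool(-40,-60);tcp=Vc-T.apply([0.8,0,177]);print("tcp",tcp)
p3,r3=rows(p,r,tcp+[0,0,80],T)
p4,r4=rows(p3,r3,tcp+[0,0,0],T)
```

```text
t 7.4167 ee [481.2469  90.4515 350.333 ] [-3.1371 -0.1644 -0.0009] q [0.16 0.3  1.97 0.   0.87 1.63] F [ 0.06 -0.52 -0.28] w 21.2
rack [604.7163  41.696   30.    ]
rack [530.4347  43.8329  30.    ]
rack [ 545.325  -150.2319   30.    ]
tcp [523.2735 157.1179 115.1928]
n 15 row [np.float64(0.0092), np.float64(-0.0042), np.float64(0.0071), np.float64(-1.53), np.float64(-3.8), np.float64(-2.66)]
end [523.4817 156.5732 194.9801] [ 2.1802  1.0185 -1.2604] err [ 0.2081 -0.5446 -0.2127] 0.09214914130452484
[[490.0, 96.0, 343.0], [512.0, 112.0, 318.0], [526.0, 127.0, 288.0], [532.0, 141.0, 254.0], [529.0, 152.0, 218.0]]
n 3 row [np.float64(0.0231), np.float64(-0.0001), np.float64(0.0132), np.float64(-0.0), np.float64(0.01), np.float64(0.03)]
end [523.4049 157.0714 115.1648] [ 2.1811  1.0168 -1.2592] err [ 0.1313 -0.0464 -0.0281] 0.015242243354206458
[[523.0, 157.0, 168.0], [523.0, 157.0, 142.0], [523.0, 157.0, 115.0]]
```

>>> {"fn": "jog_arm", "kwargs": {"steps": [[[0.0092,-0.0042,0.0071,-1.53,-3.8,-2.66,1],[0.0092,-0.0042,0.0071,-1.53,-3.8,-2.66,1],[0.0092,-0.0042,0.0071,-1.53,-3.8,-2.66,1],[0.0092,-0.0042,0.0071,-1.53,-3.8,-2.66,1],[0.0092,-0.0042,0.0071,-1.53,-3.8,-2.66,1],[0.0092,-0.0042,0.0071,-1.53,-3.8,-2.66,1],[0.0092,-0.0042,0.0071,-1.53,-3.8,-2.66,1],[0.0092,-0.0042,0.0071,-1.53,-3.8,-2.66,1],[0.0092,-0.0042,0.0071,-1.53,-3.8,-2.66,1],[0.0092,-0.0042,0.0071,-1.53,-3.8,-2.66,1],[0.0092,-0.0042,0.0071,-1.53,-3.8,-2.66,1],[0.0092,-0.0042,0.0071,-1.53,-3.8,-2.66,1],[0.0092,-0.0042,0.0071,-1.53,-3.8,-2.66,1],[0.0092,-0.0042,0.0071,-1.53,-3.8,-2.66,1],[0.0092,-0.0042,0.0071,-1.53,-3.8,-2.66,1],[0,0,0,0,0,0,1],[0,0,0,0,0,0,1]]]}}

```text
t: 8.83
ee_pos: [521.9, 156.2, 193.6]
orientation: [2.181, 1.022, -1.263]
ft_force: [-0.1, 0.2, -0.1]
width: 20.9
```

Run:
```python
from mv import *
p,r=cur()
T=tool(-40,-60)
rows(p,r,[523.3,157.1,140],T,n=3)
im=ctrl.get_image("scene");cv2.imwrite("pics/scene5.png",im[:,:,::-1])
im2=ctrl.get_image("top");
k=lambda a:cv2.resize(a,None,fx=2.6,fy=2.6,interpolation=cv2.INTER_CUBIC)
cv2.imwrite("pics/a5.png",np.hstack([k(im[100:250,170:320]),k(im2[100:250,180:330])])[:,:,::-1])
```

```text
t 8.8333 ee [521.8807 156.2122 193.5987] [ 2.1806  1.0217 -1.263 ] q [ 0.37  0.83  1.68 -0.43  1.62  1.27] F [-0.14  0.22 -0.05] w 20.9
n 3 row [np.float64(0.0157), np.float64(0.0002), np.float64(0.0085), np.float64(-0.03), np.float64(0.01), np.float64(0.09)]
end [523.1353 157.0533 140.0569] [ 2.181   1.0169 -1.2592] err [-0.1647 -0.0467  0.0569] 0.011768428603149927
[[522.0, 157.0, 176.0], [523.0, 157.0, 158.0], [523.0, 157.0, 140.0]]
```

View pics/a5.png

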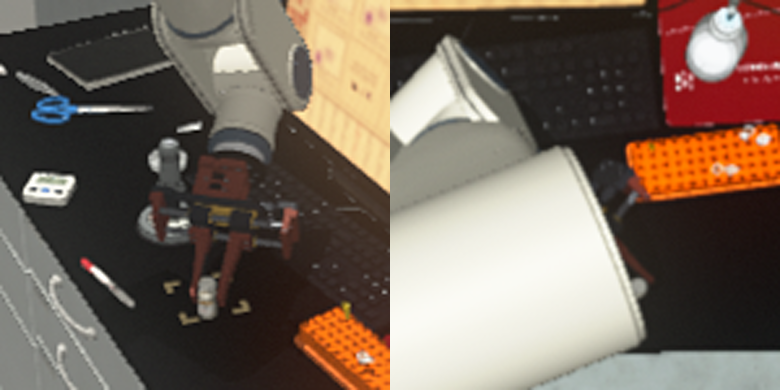

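>>> {"fn": "jog_arm", "kwargs": {"steps": [[[0.0157,0.0002,0.0085,0,0,0.09,1],[0.0157,0.0002,0.0085,0,0,0.09,1],[0.0157,0.0002,0.0085,0,0,0.09,1],[0.0095,0,0.0055,0,0,0,1],[0.0095,0,0.0055,0,0,0,1],[0,0,0,0,0,0,1],[0,0,0,0,0,0,1]]]}}

```text
t: 9.52
ee_pos: [524.0, 156.8, 119.2]
orientation: [2.181, 1.013, -1.26]
ft_force: [-0.6, -0.5, -0.3]
width: 20.8
```

Run:
```python
from mv import *
p,r=cur()
T=tool(-40,-60)
print("bottom z est", (p+r.apply([.8,0,177]))[2]-24, "vial axis tilt", np.degrees(np.arccos((r*T.inv()).as_matrix()[2,2])))
print("axis",r.apply([-np.sin(np.radians(60)),0,-.5]))
im=ctrl.get_image("scene");cv2.imwrite("pics/scene6.png",im[:,:,::-1])
cv2.imwrite("pics/a6.png",cv2.resize(im[190:250,220:290],None,fx=10,fy=10,interpolation=cv2.INTER_CUBIC)[:,:,::-1])
```

```text
t 9.5167 ee [523.9744 156.76   119.2395] [ 2.1813  1.0133 -1.2596] q [ 0.37  0.95  1.65 -0.43  1.53  1.32] F [-0.57 -0.51 -0.32] w 20.8
bottom z est 6.181413095507764 vial axis tilt 0.10758014485604232
axis [-0.0007  0.0017  1.    ]
```

View pics/a6.png

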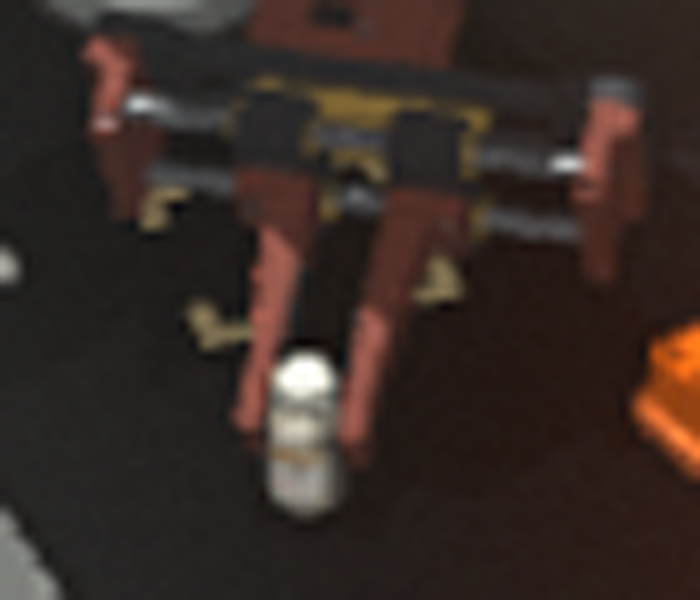

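>>> {"fn": "jog_arm", "kwargs": {"steps": [[[0.0022,0,0.0012,0,0,0,1],[0.0017,0,0.001,0,0,0,1],[0,0,0,0,0,0,1],[0,0,0,0,0,0,1]]]}}

```text
t: 9.9
ee_pos: [524.0, 157.0, 114.8]
orientation: [2.181, 1.014, -1.259]
ft_force: [-0.4, 0.9, -0.9]
width: 20.7
```

>>> {"fn": "jog_arm", "kwargs": {"steps": [[[0.0009,0,0.0005,0,0,0,1],[0,0,0,0,0,0,1],[0,0,0,0,0,0,1]]]}}

```text
t: 10.15
ee_pos: [524.0, 157.0, 113.7]
orientation: [2.181, 1.013, -1.259]
ft_force: [0.8, 0.7, 1.3]
width: 20.9
```

>>> {"fn": "jog_arm", "kwargs": {"steps": [[[0.0005,0,0.0003,0,0,0,1],[0,0,0,0,0,0,1],[0,0,0,0,0,0,1]]]}}

```text
t: 10.4
ee_pos: [524.0, 157.0, 113.5]
orientation: [2.18, 1.013, -1.26]
ft_force: [0.6, 0.6, 5.0]
width: 20.8
```

Run:
```python
from mv import *
p,r=cur()
im=ctrl.get_image("scene");cv2.imwrite("pics/scene7.png",im[:,:,::-1])
cur()
cv2.imwrite("pics/a7.png",cv2.resize(im[210:250,235:275],None,fx=14,fy=14,interpolation=cv2.INTER_CUBIC)[:,:,::-1])
```

```text
t 10.4 ee [524.0398 156.9917 113.4992] [ 2.1801  1.0129 -1.2599] q [ 0.37  0.96  1.64 -0.43  1.53  1.32] F [0.59 0.57 4.97] w 20.8
t 10.45 ee [524.0347 156.9726 113.4999] [ 2.18    1.0128 -1.2599] q [ 0.37  0.96  1.64 -0.43  1.53  1.32] F [1.03 0.54 4.49] w 20.7
```

View pics/a7.png

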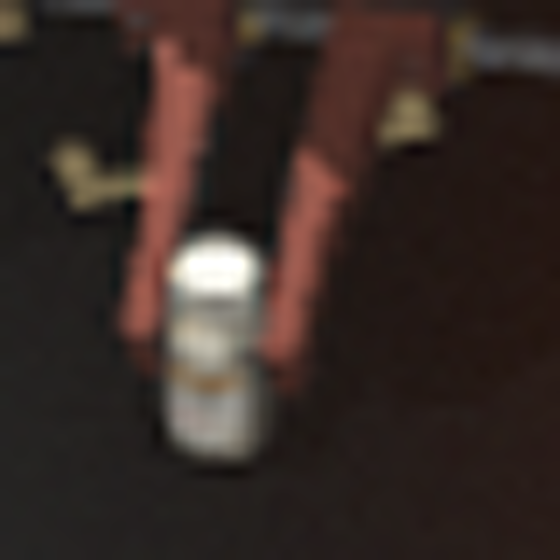

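Contact (5 N). Back off a hair and open; then retreat along the tool axis.

>>> {"fn": "jog_arm", "kwargs": {"steps": [[[-0.0004,0,-0.0002,0,0,0,1],[0,0,0,0,0,0,1],[0,0,0,0,0,0,-1],[0,0,0,0,0,0,-1],[0,0,0,0,0,0,-1],[0,0,0,0,0,0,-1],[0,0,0,0,0,0,-1],[0,0,0,0,0,0,-1]]]}}

```text
t: 11.12
ee_pos: [523.9, 156.9, 113.3]
orientation: [2.181, 1.014, -1.259]
ft_force: [-0.6, -0.1, -0.1]
width: 57.7
```

Run:
```python
from mv import *
p,r=cur()
im=ctrl.get_image("scene");cv2.imwrite("pics/scene8.png",im[:,:,::-1])
cv2.imwrite("pics/a8.png",cv2.resize(im[190:250,220:290],None,fx=8,fy=8,interpolation=cv2.INTER_CUBIC)[:,:,::-1])
```

```text
t 11.1167 ee [523.8574 156.8897 113.2871] [ 2.1809  1.0135 -1.2594] q [ 0.37  0.96  1.65 -0.43  1.53  1.32] F [-0.63 -0.12 -0.07] w 57.7
```

View pics/a8.png

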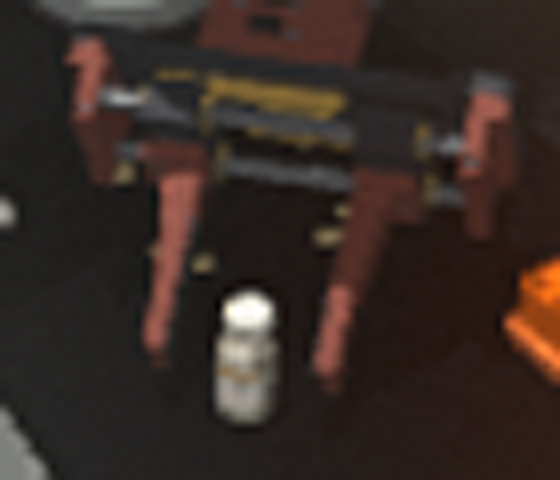

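Run:
```python
from mv import *
p,r=cur()
p1=p+r.apply([0,0,-60])
p1,r1=rows(p,r,p1,r,n=4)
p2,r2=rows(p1,r1,[530,200,330],r1)
p3,r3=rows(p2,r2,[510,300,365],tool(-40,0))
print(p3+r3.apply([0,0,182]))
```

```text
t 11.1667 ee [523.887  156.9043 113.331 ] [ 2.181   1.0135 -1.2593] q [ 0.37  0.96  1.65 -0.43  1.53  1.32] F [-0.29 -0.57 -0.38] w 61.2
n 4 row [np.float64(0.0), np.float64(0.0), np.float64(-0.015), np.float64(0.0), np.float64(0.0), np.float64(0.0)]
end [557.328  196.7102 143.2843] [ 2.181   1.0135 -1.2593] err [ 0. -0. -0.] 0.0
[[532.0, 167.0, 121.0], [541.0, 177.0, 128.0], [549.0, 187.0, 136.0], [557.0, 197.0, 143.0]]
n 7 row [np.float64(-0.0242), np.float64(-0.0032), np.float64(-0.0115), np.float64(0.0), np.float64(0.0), np.float64(0.0)]
end [530.3943 200.0157 330.2122] [ 2.181   1.0135 -1.2593] err [0.3943 0.0157 0.2122] 0.0
[[553.0, 197.0, 170.0], [550.0, 198.0, 197.0], [546.0, 198.0, 223.0], [542.0, 199.0, 250.0], [538.0, 199.0, 277.0], [534.0, 200.0, 304.0], [530.0, 200.0, 330.0]]
n 13 row [np.float64(0.0028), np.float64(-0.0061), np.float64(-0.0051), np.float64(0.0), np.float64(4.62), np.float64(-0.01)]
end [510.362  299.4688 365.0364] [2.8466 1.3278 0.0007] err [ 0.362  -0.5312  0.0364] 0.04357560226568317
[[529.0, 208.0, 330.0], [528.0, 225.0, 332.0], [525.0, 241.0, 335.0], [523.0, 257.0, 341.0], [519.0, 272.0, 347.0], [515.0, 286.0, 356.0], [510.0, 299.0, 365.0]]
[510.4768 299.4078 183.0365]
```

>>> {"fn": "jog_arm", "kwargs": {"steps": [[[0,0,-0.015,0,0,0,-1],[0,0,-0.015,0,0,0,-1],[0,0,-0.015,0,0,0,-1],[0,0,-0.015,0,0,0,-1],[-0.0242,-0.0032,-0.0115,0,0,0,-1],[-0.0242,-0.0032,-0.0115,0,0,0,-1],[-0.0242,-0.0032,-0.0115,0,0,0,-1],[-0.0242,-0.0032,-0.0115,0,0,0,-1],[-0.0242,-0.0032,-0.0115,0,0,0,-1],[-0.0242,-0.0032,-0.0115,0,0,0,-1],[-0.0242,-0.0032,-0.0115,0,0,0,-1]]]}}

```text
t: 12.08
ee_pos: [530.0, 200.0, 331.5]
orientation: [2.181, 1.014, -1.26]
ft_force: [0.6, -0.2, 1.0]
width: 87.8
```

>>> {"fn": "jog_arm", "kwargs": {"steps": [[[0.0028,-0.0061,-0.0051,0,4.62,0,-1],[0.0028,-0.0061,-0.0051,0,4.62,0,-1],[0.0028,-0.0061,-0.0051,0,4.62,0,-1],[0.0028,-0.0061,-0.0051,0,4.62,0,-1],[0.0028,-0.0061,-0.0051,0,4.62,0,-1],[0.0028,-0.0061,-0.0051,0,4.62,0,-1],[0.0028,-0.0061,-0.0051,0,4.62,0,-1],[0.0028,-0.0061,-0.0051,0,4.62,0,-1],[0.0028,-0.0061,-0.0051,0,4.62,0,-1],[0.0028,-0.0061,-0.0051,0,4.62,0,-1],[0.0028,-0.0061,-0.0051,0,4.62,0,-1],[0.0028,-0.0061,-0.0051,0,4.62,0,-1],[0.0028,-0.0061,-0.0051,0,4.62,0,-1],[0,0,0,0,0,0,-1],[0,0,0,0,0,0,-1]]]}}

```text
t: 13.33
ee_pos: [510.1, 299.3, 365.4]
orientation: [2.846, 1.325, -0.001]
ft_force: [-0.0, -0.3, 0.2]
width: 87.8
```

Run:
```python
from mv import *
p,r=cur()
rows(p,r,[513,333.5,331],tool(-40,0),n=3)
im=ctrl.get_image("scene");cv2.imwrite("pics/scene9.png",im[:,:,::-1])
im2=ctrl.get_image("top");cv2.imwrite("pics/top9.png",im2[:,:,::-1])
k=lambda a:cv2.resize(a,None,fx=2.6,fy=2.6,interpolation=cv2.INTER_CUBIC)
cv2.imwrite("pics/a9.png",np.hstack([k(im[100:250,170:320]),k(im2[100:250,150:300])])[:,:,::-1])
```

```text
t 13.3333 ee [510.0647 299.3035 365.3616] [ 2.8457  1.3248 -0.0012] q [ 0.51  0.42  1.74 -0.    0.98  1.21] F [-0.03 -0.25  0.22] w 87.8
n 3 row [np.float64(0.0094), np.float64(-0.0066), np.float64(0.0114), np.float64(0.04), np.float64(0.03), np.float64(-0.02)]
end [513.0618 333.5667 331.0984] [ 2.8473  1.3274 -0.0003] err [0.0618 0.0667 0.0984] 0.016507347159787182
[[511.0, 311.0, 354.0], [512.0, 322.0, 343.0], [513.0, 334.0, 331.0]]
```

View pics/a9.png

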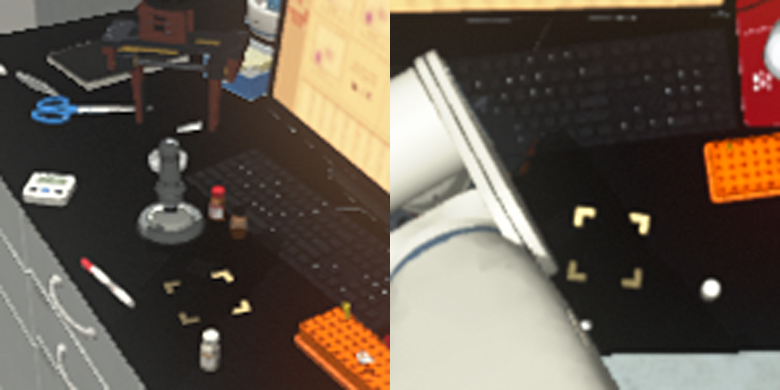

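>>> {"fn": "jog_arm", "kwargs": {"steps": [[[0.0094,-0.0066,0.0114,0.04,0.03,0,-1],[0.0094,-0.0066,0.0114,0.04,0.03,0,-1],[0.0094,-0.0066,0.0114,0.04,0.03,0,-1],[0,0,0,0,0,0,-1],[0,0,0,0,0,0,-1]]]}}

```text
t: 13.85
ee_pos: [513.0, 334.7, 328.8]
orientation: [-2.847, -1.328, 0.003]
ft_force: [-0.5, 0.7, 0.3]
width: 88.0
```

Run:
```python
from mv import *
p,r=cur()
T=tool(-40,0)
rows(p,r,[513,333.5,261],T,n=4)
for s in(-44,44):
    print(proj("scene",p+r.apply([0,s,182]))) 
im=ctrl.get_image("scene");cv2.imwrite("pics/scene10.png",im[:,:,::-1])
cv2.imwrite("pics/a10.png",cv2.resize(im[110:210,190:290],None,fx=6,fy=6,interpolation=cv2.INTER_CUBIC)[:,:,::-1])
# spot refit on scene (all four corners), reuse
import fit
from scipy.optimize import minimize
fit.LEG=22
for c,box in(("top",(212,172,258,214)),("scene",(228,200,272,228))):
    if c=="top": I=cv2.imread("pics/top9.png").astype(float)
    else: I=cv2.imread("pics/scene10.png").astype(float)
    u0,v0,u1,v1=box;I=I[v0:v1,u0:u1]
    sc=np.clip(I[...,2]-.3*I[...,0],0,255);w=np.ones(sc.shape,bool)
    f=lambda p:-np.corrcoef(fit.rend(c,fit.Ls(*p),box)[w],sc[w])[0,1]
    q=minimize(f,[484,164,-.15],method="Nelder-Mead",options=dict(initial_simplex=[[484,164,-.15],[489,164,-.15],[484,169,-.15],[484,164,-.1]]))
    print(c,q.x,q.fun)
```

```text
t 13.85 ee [513.0275 334.694  328.8428] [-2.8469 -1.3275  0.0031] q [0.56 0.5  1.71 0.   0.94 1.26] F [-0.46  0.7   0.31] w 88.0
n 4 row [np.float64(-0.0002), np.float64(0.0002), np.float64(0.017), np.float64(-0.02), np.float64(0.02), np.float64(-0.0)]
end [513.0442 333.5377 260.8433] [ 2.847   1.3275 -0.0002] err [ 0.0442  0.0377 -0.1567] 0.018550582694462654
[[513.0, 334.0, 312.0], [513.0, 334.0, 295.0], [513.0, 334.0, 278.0], [513.0, 334.0, 261.0]]
[221.8835 149.9941]
[246.2575 152.8162]
top [483.56 165.12  -0.15] -0.9114743041164326
scene [484.2  162.73  -0.15] -0.8332264032424781
```

View pics/a10.png

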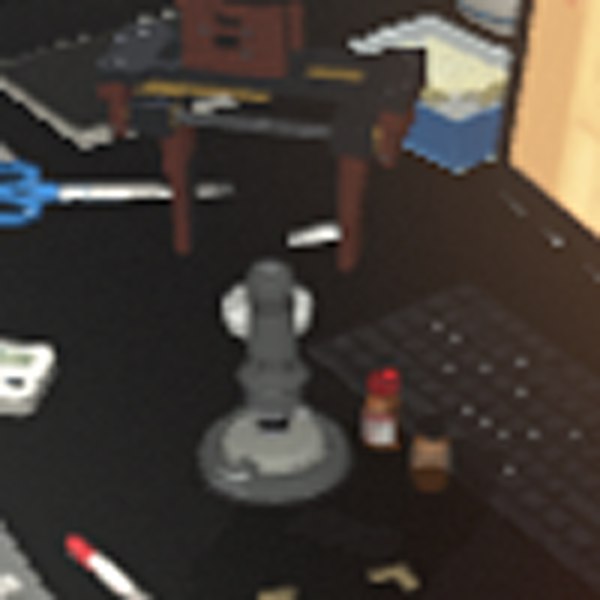

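>>> {"fn": "jog_arm", "kwargs": {"steps": [[[-0.0002,0.0002,0.017,0,0,0,-1],[-0.0002,0.0002,0.017,0,0,0,-1],[-0.0002,0.0002,0.017,0,0,0,-1],[0,0,0.0165,0,0,0,-1],[0,0,0,0,0,0,-1],[0,0,0,0,0,0,-1]]]}}

```text
t: 14.4
ee_pos: [513.5, 332.8, 263.1]
orientation: [-2.848, -1.325, 0.0]
ft_force: [-0.3, 0.3, 0.7]
width: 88.1
```

Run:
```python
from mv import *
p,r=cur();print(r.as_matrix()[:,2])
im=ctrl.get_image("scene");cv2.imwrite("pics/scene11.png",im[:,:,::-1])
p,r=cur()
rows(p,r,[513,333.5,261],tool(-40,0),n=1)
cv2.imwrite("pics/a11.png",cv2.resize(im[130:210,190:290],None,fx=7,fy=7,interpolation=cv2.INTER_CUBIC)[:,:,::-1])
```

```text
t 14.4 ee [513.5255 332.8141 263.1034] [-2.8478 -1.3249  0.0001] q [0.56 0.59 1.74 0.   0.81 1.25] F [-0.3   0.33  0.72] w 88.1
[-0.0003  0.0006 -1.    ]
t 14.45 ee [513.8915 333.0796 263.9984] [-2.8476 -1.3248 -0.0028] q [0.56 0.59 1.74 0.   0.81 1.25] F [-0.81 -0.27  0.37] w 87.9
n 1 row [np.float64(-0.0003), np.float64(-0.001), np.float64(0.003), np.float64(-0.0), np.float64(-0.12), np.float64(-0.1)]
end [512.9371 333.499  260.9979] [-2.8472 -1.3276  0.0002] err [-0.0629 -0.001  -0.0021] 0.006297725441877563
[[513.0, 333.0, 261.0]]
```

View pics/a11.png

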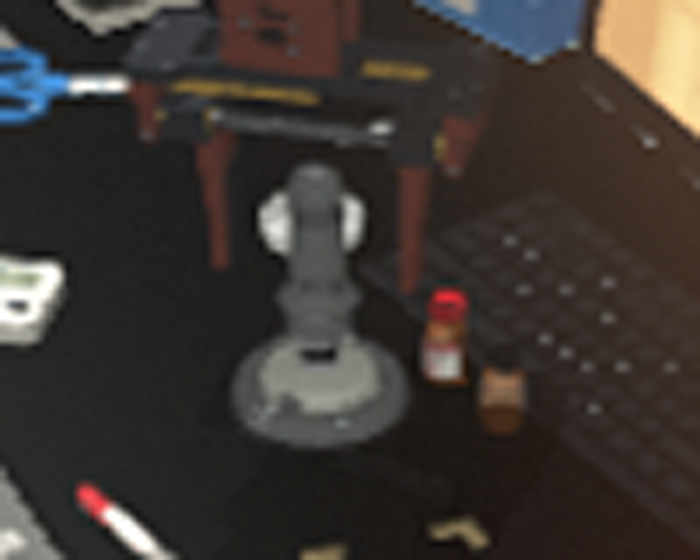

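>>> {"fn": "jog_arm", "kwargs": {"steps": [[[-0.0003,-0.0004,0.002,0,0,0,-1],[0,0,0,0,0,0,1],[0,0,0,0,0,0,1],[0,0,0,0,0,0,1],[0,0,0,0,0,0,1],[0,0,0,0,0,0,1],[0,0,0,0,0,0,1],[0,0,0,0,0,0,1],[0,0,0,0,0,0,1],[0,0,0,0,0,0,1],[0,0,0,0,0,0,1],[0,0,0,0,0,0,1],[0,0,0,0,0,0,1]]]}}

```text
t: 15.53
ee_pos: [513.1, 333.1, 261.3]
orientation: [-2.847, -1.325, -0.002]
ft_force: [-0.1, -0.3, -0.8]
width: 28.1
```

Run:
```python
from mv import *
p,r=cur();print(r.as_matrix())
im=ctrl.get_image("scene");cv2.imwrite("pics/scene12.png",im[:,:,::-1])
p,r=cur()
cv2.imwrite("pics/a12.png",cv2.resize(im[130:210,190:290],None,fx=7,fy=7,interpolation=cv2.INTER_CUBIC)[:,:,::-1])
```

```text
t 15.5333 ee [513.0958 333.1215 261.325 ] [-2.8475 -1.3251 -0.0022] q [0.56 0.59 1.74 0.   0.81 1.26] F [-0.13 -0.34 -0.77] w 28.1
[[ 0.644   0.765   0.0009]
 [ 0.765  -0.644   0.0014]
 [ 0.0016 -0.0002 -1.    ]]
t 15.5833 ee [513.1209 333.1238 261.3299] [-2.8475 -1.325  -0.0023] q [0.56 0.59 1.74 0.   0.81 1.26] F [-0.12 -0.16  0.1 ] w 28.3
```

View pics/a12.png

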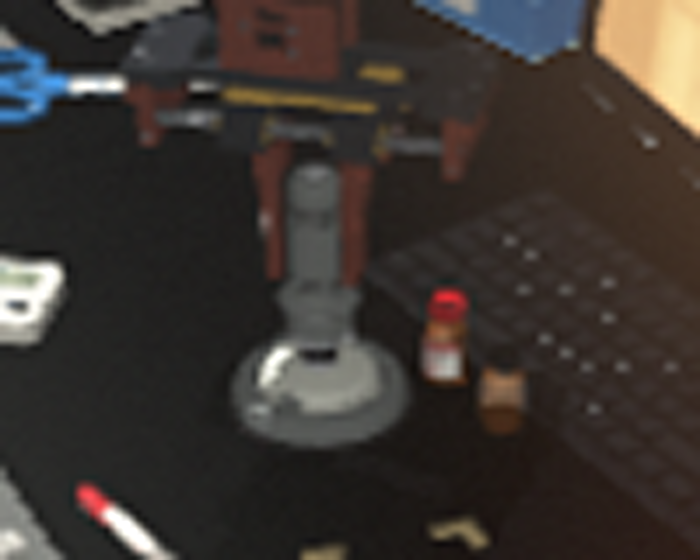

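>>> {"fn": "jog_arm", "kwargs": {"steps": [[[0,0,-0.002,0,0,0,1],[0,0,-0.004,0,0,0,1],[0,0,-0.006,0,0,0,1],[0,0,-0.008,0,0,0,1],[0,0,-0.01,0,0,0,1],[0,0,-0.01,0,0,0,1],[0,0,-0.008,0,0,0,1],[0,0,-0.004,0,0,0,1],[0,0,0,0,0,0,1],[0,0,0,0,0,0,1]]]}}

```text
t: 16.42
ee_pos: [513.0, 333.0, 313.7]
orientation: [-2.847, -1.325, -0.003]
ft_force: [0.3, -1.0, -1.1]
width: 28.5
```

Run:
```python
from mv import *
p,r=cur()
im=ctrl.get_image("scene");cv2.imwrite("pics/scene13.png",im[:,:,::-1])
cv2.imwrite("pics/a13.png",cv2.resize(im[120:210,190:290],None,fx=6.5,fy=6.5,interpolation=cv2.INTER_CUBIC)[:,:,::-1])
rows(p,r,[483.7,163.6,p[2]],tool(-40,0))
```

```text
t 16.4167 ee [513.0403 333.0458 313.7119] [-2.8474 -1.325  -0.0032] q [0.56 0.52 1.72 0.   0.9  1.26] F [ 0.35 -0.96 -1.12] w 28.5
n 6 row [np.float64(-0.0248), np.float64(0.0144), np.float64(-0.0), np.float64(-0.0), np.float64(-0.02), np.float64(-0.01)]
end [483.3881 163.5551 313.5024] [-2.8475 -1.3269 -0.0002] err [-0.3119 -0.0449 -0.2095] 0.03137770750272428
[[508.0, 305.0, 314.0], [503.0, 277.0, 314.0], [498.0, 248.0, 314.0], [493.0, 220.0, 314.0], [488.0, 192.0, 314.0], [483.0, 164.0, 314.0]]
```

View pics/a13.png

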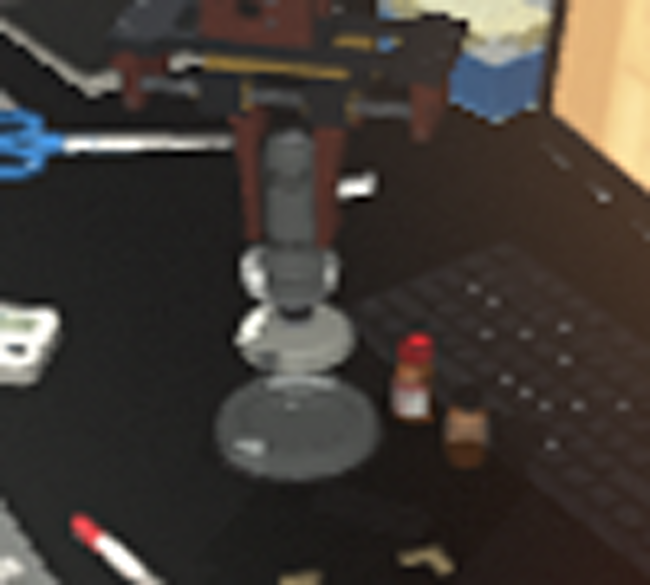

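>>> {"fn": "jog_arm", "kwargs": {"steps": [[[-0.0074,0.0043,0,0,0,0,1],[-0.0149,0.0086,0,0,0,0,1],[-0.0149,0.0086,0,0,0,0,1],[-0.0149,0.0086,0,0,0,0,1],[-0.0149,0.0086,0,0,0,0,1],[-0.0149,0.0086,0,0,0,0,1],[-0.0149,0.0086,0,0,0,0,1],[-0.0149,0.0086,0,0,0,0,1],[-0.0149,0.0086,0,0,0,0,1],[-0.0149,0.0086,0,0,0,0,1],[-0.0074,0.0043,0,0,0,0,1],[0,0,0,0,0,0,1],[0,0,0,0,0,0,1],[0,0,0,0,0,0,1]]]}}

```text
t: 17.63
ee_pos: [483.3, 164.1, 313.2]
orientation: [-2.848, -1.325, -0.004]
ft_force: [-0.3, -0.3, -1.8]
width: 28.7
```

Run:
```python
from mv import *
P=[]
p,r=cur();P.append(p)
im=ctrl.get_image("scene");cv2.imwrite("pics/scene14.png",im[:,:,::-1])
p,r=cur();P.append(p)
im2=ctrl.get_image("top");cv2.imwrite("pics/top14.png",im2[:,:,::-1])
p,r=cur();P.append(p);pm=np.mean(P,0)
rows(pm,r,[483.7,163.6,272],tool(-40,0),n=3)
cv2.imwrite("pics/a14.png",cv2.resize(im[140:240,200:300],None,fx=6,fy=6,interpolation=cv2.INTER_CUBIC)[:,:,::-1])
```

```text
t 17.6333 ee [483.2786 164.0774 313.2213] [-2.8475 -1.3248 -0.0035] q [0.3  0.39 1.95 0.   0.8  1.  ] F [-0.31 -0.26 -1.79] w 28.7
t 17.6833 ee [483.2514 164.3046 313.1827] [-2.8472 -1.3256 -0.0034] q [0.3  0.39 1.95 0.   0.8  1.  ] F [-0.8  -0.15 -2.14] w 28.8
t 17.7333 ee [483.2099 164.3962 313.1375] [-2.847  -1.3261 -0.0031] q [0.3  0.39 1.95 0.   0.8  1.  ] F [-1.01 -0.13 -1.85] w 28.4
n 3 row [np.float64(-0.0001), np.float64(0.0003), np.float64(0.0137), np.float64(-0.0), np.float64(-0.04), np.float64(-0.02)]
end [483.7826 163.4987 272.0801] [-2.8471 -1.3279 -0.0002] err [ 0.0826 -0.1013  0.0801] 0.012438871857132992
[[483.0, 164.0, 299.0], [484.0, 164.0, 286.0], [484.0, 163.0, 272.0]]
```

View pics/a14.png

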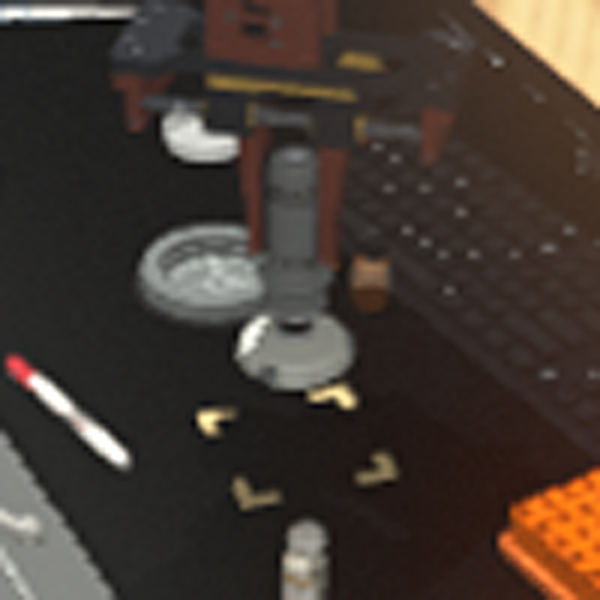

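>>> {"fn": "jog_arm", "kwargs": {"steps": [[[0,0.0002,0.01,0,-0.04,0,1],[0,0.0002,0.014,0,-0.04,0,1],[0,0.0002,0.01,0,-0.04,0,1],[0,0,0.0055,0,0,0,1],[0,0,0,0,0,0,1],[0,0,0,0,0,0,1]]]}}

```text
t: 18.23
ee_pos: [483.4, 163.5, 273.1]
orientation: [-2.848, -1.326, 0.002]
ft_force: [0.3, 0.1, -1.3]
width: 28.8
```

Run:
```python
from mv import *
P=[]
p,r=cur();P.append(p)
im=ctrl.get_image("scene");cv2.imwrite("pics/scene15.png",im[:,:,::-1])
p,r=cur();P.append(p)
im2=ctrl.get_image("top");cv2.imwrite("pics/top15.png",im2[:,:,::-1])
p,r=cur();P.append(p);pm=np.mean(P,0);print(pm,r.as_matrix()[:,2])
k=7;u0,v0=205,160
o=cv2.resize(im[160:240,205:305],None,fx=k,fy=k,interpolation=cv2.INTER_CUBIC)[:,:,::-1].copy()
import fit,fit2;fit.LEG=22
g=[pm[0],pm[1]]
fz=pm[2]-163.3-92
def dr(P,col):cv2.polylines(o,[np.round((P+.5-[u0,v0])*k-.5).astype(np.int32)],1,col,1)
for L in fit.Ls(484.2,163,-.15):dr(np.array([proj("scene",x) for x in L]),(255,0,0))
for cx,cy,col in((g[0]+.5,g[1]-1,(0,255,0)),):
    dr(fit2.hull("scene",fit2.cyl((cx,cy,fz+23),(cx,cy,fz+82+0),14.5*0+31.5*0+1,1)),col)
    dr(fit2.hull("scene",fit2.cyl((cx,cy,fz),(cx,cy,fz+6),31.5,31.5,40)),col)
    dr(fit2.hull("scene",fit2.cyl((cx,cy,fz+63),(cx,cy,fz+122),14.5,14.5,40)),col)
    dr(fit2.hull("scene",fit2.cyl((cx,cy,fz+56),(cx,cy,fz+60),21,21,40)),col)
cv2.imwrite("pics/a15.png",o)
```

```text
t 18.2333 ee [483.3892 163.5406 273.0908] [-2.848  -1.3257  0.0024] q [ 0.3   0.46  1.96 -0.    0.72  1.  ] F [ 0.27  0.09 -1.32] w 28.8
t 18.2833 ee [483.5649 163.5643 273.5438] [-2.8481 -1.3256  0.0009] q [ 0.3   0.46  1.96 -0.    0.72  1.  ] F [-0.03  0.58 -1.21] w 28.9
t 18.3333 ee [483.671  163.5367 273.8188] [2.8482 1.3255 0.0001] q [ 0.3   0.46  1.96 -0.    0.72  1.  ] F [-0.14 -0.15 -1.32] w 28.6
[483.5417 163.5472 273.4845] [ 0.0001  0.     -1.    ]
```

View pics/a15.png

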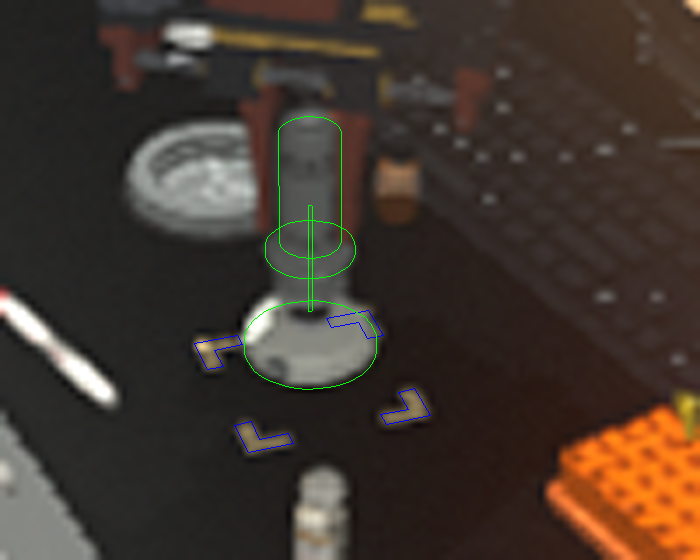

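>>> {"fn": "jog_arm", "kwargs": {"steps": [[[0,0,0.006,0,0,0,1],[0,0,0.006,0,0,0,1],[0,0,0.004,0,0,0,1],[0,0,0,0,0,0,1],[0,0,0,0,0,0,1],[0,0,0,0,0,0,1],[0,0,0,0,0,0,1]]]}}

```text
t: 18.92
ee_pos: [483.5, 163.4, 257.7]
orientation: [-2.848, -1.325, 0.0]
ft_force: [0.8, 0.5, -2.1]
width: 28.5
```

Run:
```python
from mv import *
p,r=cur();print(r.as_matrix()[:,2])
im=ctrl.get_image("scene");cv2.imwrite("pics/scene16.png",im[:,:,::-1])
cur()
o=cv2.resize(im[170:240,205:295],None,fx=8,fy=8,interpolation=cv2.INTER_CUBIC)[:,:,::-1];cv2.imwrite("pics/a16.png",o)
```

```text
t 18.9167 ee [483.5385 163.4313 257.7253] [-2.8483 -1.3254  0.0002] q [ 0.3   0.49  1.97 -0.    0.68  1.  ] F [ 0.79  0.49 -2.12] w 28.5
[-0.0001 -0.     -1.    ]
t 18.9667 ee [483.5191 163.4159 257.7467] [ 2.8483  1.3254 -0.0001] q [ 0.3   0.49  1.97 -0.    0.68  1.  ] F [-0.08 -0.05 -1.98] w 28.9
```

View pics/a16.png

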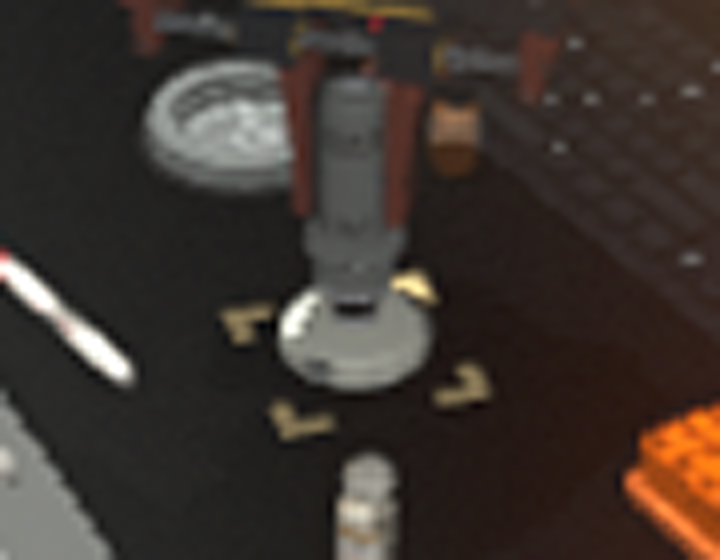

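>>> {"fn": "jog_arm", "kwargs": {"steps": [[[0,0,0.0015,0,0,0,1],[0,0,0.0015,0,0,0,1],[0,0,0.001,0,0,0,1],[0,0,0,0,0,0,1],[0,0,0,0,0,0,1],[0,0,0,0,0,0,1]]]}}

```text
t: 19.47
ee_pos: [483.6, 163.4, 253.8]
orientation: [2.848, 1.325, 0.0]
ft_force: [-0.9, -1.0, 2.3]
width: 28.6
```

Run:
```python
from mv import *
cur()
im=ctrl.get_image("scene");cv2.imwrite("pics/scene17.png",im[:,:,::-1])
cur()
im=ctrl.get_image("top");cv2.imwrite("pics/top17.png",im[:,:,::-1])
cur()
```

```text
t 19.4667 ee [483.5778 163.436  253.7847] [2.8482 1.3255 0.0001] q [ 0.3   0.49  1.97 -0.    0.68  1.  ] F [-0.9  -0.97  2.34] w 28.6
t 19.5167 ee [483.5582 163.4525 253.764 ] [2.8482 1.3255 0.0001] q [ 0.3   0.49  1.97 -0.    0.68  1.  ] F [ 0.08 -0.03  1.41] w 28.4
t 19.5667 ee [483.5543 163.4382 253.7595] [2.8483 1.3254 0.0001] q [ 0.3   0.49  1.97 -0.    0.68  1.  ] F [-0.15 -0.49  2.44] w 28.2
```

```bash
cat > ov.py <<'E'
from mv import *
import fit,fit2,sys;fit.LEG=22
ns,cx,cy,tag=sys.argv[1],float(sys.argv[2]),float(sys.argv[3]),sys.argv[4]
outs=[]
for c,u0,v0,w,h,sp,off in(("scene",222,182,50,50,(484.2,163,-.15),(.5,-1)),("top",206,166,50,50,(483.2,165.1,-.15),(-.5,1))):
    im=cv2.imread(f"pics/{c}{ns}.png");k=7.8
    o=cv2.resize(im[v0:v0+h,u0:u0+w],None,fx=k,fy=k,interpolation=cv2.INTER_CUBIC)
    def dr(P,col):cv2.polylines(o,[np.round((P+.5-[u0,v0])*k-.5).astype(np.int32)],1,col,1)
    for L in fit.Ls(*sp):dr(np.array([proj(c,x) for x in L]),(255,0,0))
    dr(fit2.hull(c,fit2.cyl((cx+off[0],cy+off[1],0),(cx+off[0],cy+off[1],8),31.5,31.5,40)),(0,255,0))
    outs.append(o)
cv2.imwrite(f"pics/{tag}.png",np.hstack(outs))
E
python3 ov.py 17 483.7 164 a17
```

```text
(no output)
```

View pics/a17.png

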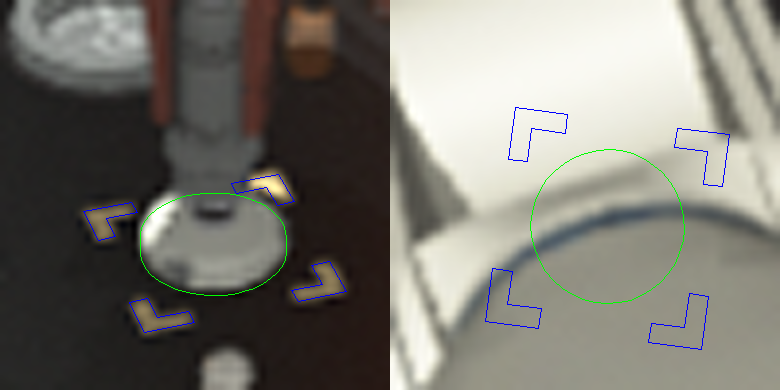

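>>> {"fn": "jog_arm", "kwargs": {"steps": [[[0,0,0.0015,0,0,0,1],[0,0,0.0015,0,0,0,1],[0,0,0.0014,0,0,0,1],[0,0,0,0,0,0,1],[0,0,0,0,0,0,1],[0,0,0,0,0,0,1],[0,0,0,0,0,0,1],[0,0,0,0,0,0,1],[0,0,0,0,0,0,1]]]}}

```text
t: 20.32
ee_pos: [483.5, 163.4, 249.3]
orientation: [2.848, 1.325, -0.0]
ft_force: [0.8, 0.1, 3.7]
width: 28.3
```

Run:
```python
from mv import *
for i in range(4):
    p,r=cur()
    im=ctrl.get_image("scene")
cv2.imwrite("pics/scene18.png",im[:,:,::-1]);print(r.as_matrix()[:,2])
a=cv2.imread("pics/scene16.png");b=im[:,:,::-1]
k=lambda q:cv2.resize(q[192:222,230:270],None,fx=9.5,fy=9.5,interpolation=cv2.INTER_CUBIC)
cv2.imwrite("pics/a18.png",np.hstack([k(a),k(b)]))
```

```text
t 20.3167 ee [483.5128 163.4383 249.2799] [ 2.8483  1.3255 -0.0001] q [ 0.3   0.5   1.97 -0.    0.67  1.  ] F [0.77 0.12 3.73] w 28.3
t 20.3667 ee [483.5174 163.4451 249.2743] [ 2.8482  1.3255 -0.    ] q [ 0.3   0.5   1.97 -0.    0.67  1.  ] F [1.03 0.65 3.5 ] w 28.6
t 20.4167 ee [483.5262 163.4229 249.2536] [ 2.8482  1.3255 -0.0001] q [ 0.3   0.5   1.97 -0.    0.67  1.  ] F [ 0.63 -0.54  2.85] w 28.8
t 20.4667 ee [483.5445 163.3959 249.2654] [ 2.8483  1.3254 -0.0001] q [ 0.3   0.5   1.97 -0.    0.67  1.  ] F [ 1.5  -0.35  4.13] w 28.6
[-0.     -0.0001 -1.    ]
```

View pics/a18.png

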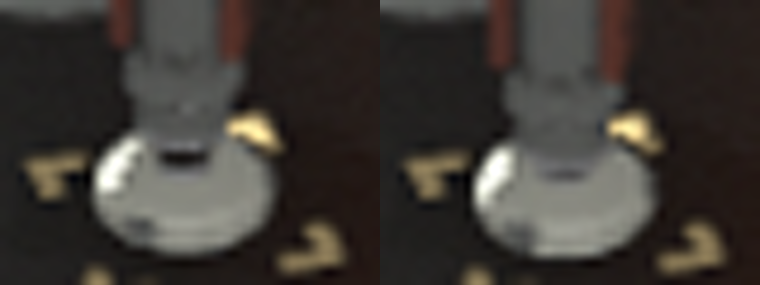

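>>> {"fn": "jog_arm", "kwargs": {"steps": [[[0,0,0,0,0,0,1],[0,0,0,0,0,0,1],[0,0,0,0,0,0,1],[0,0,0,0,0,0,1],[0,0,0,0,0,0,1],[0,0,0,0,0,0,1],[0,0,0,0,0,0,1],[0,0,0,0,0,0,1],[0,0,0,0,0,0,1],[0,0,0,0,0,0,1],[0,0,0,0,0,0,1],[0,0,0,0,0,0,1],[0,0,0,0,0,0,1],[0,0,0,0,0,0,1],[0,0,0,0,0,0,1],[0,0,0,0,0,0,1],[0,0,0,0,0,0,1],[0,0,0,0,0,0,1],[0,0,0,0,0,0,1],[0,0,0,0,0,0,1]]]}}

```text
t: 22.18
ee_pos: [483.5, 163.4, 249.2]
orientation: [2.848, 1.326, -0.0]
ft_force: [1.7, -0.5, 3.5]
width: 28.5
```

>>> {"fn": "jog_arm", "kwargs": {"steps": [[[0,0,0,0,0,0,1],[0,0,0,0,0,0,1],[0,0,0,0,0,0,1],[0,0,0,0,0,0,1],[0,0,0,0,0,0,1],[0,0,0,0,0,0,1],[0,0,0,0,0,0,1],[0,0,0,0,0,0,1],[0,0,0,0,0,0,1],[0,0,0,0,0,0,1],[0,0,0,0,0,0,1],[0,0,0,0,0,0,1],[0,0,0,0,0,0,1],[0,0,0,0,0,0,1],[0,0,0,0,0,0,1],[0,0,0,0,0,0,1],[0,0,0,0,0,0,1],[0,0,0,0,0,0,1],[0,0,0,0,0,0,1],[0,0,0,0,0,0,1]]]}}

```text
t: 23.85
ee_pos: [483.4, 163.4, 249.2]
orientation: [-2.848, -1.325, 0.001]
ft_force: [2.3, 0.3, 3.7]
width: 28.6
```

>>> {"fn": "jog_arm", "kwargs": {"steps": [[[0,0,0,0,0,0,1],[0,0,0,0,0,0,1],[0,0,0,0,0,0,1],[0,0,0,0,0,0,1],[0,0,0,0,0,0,1],[0,0,0,0,0,0,1],[0,0,0,0,0,0,1],[0,0,0,0,0,0,1],[0,0,0,0,0,0,1],[0,0,0,0,0,0,1],[0,0,0,0,0,0,1],[0,0,0,0,0,0,1],[0,0,0,0,0,0,1],[0,0,0,0,0,0,1],[0,0,0,0,0,0,1],[0,0,0,0,0,0,1],[0,0,0,0,0,0,1],[0,0,0,0,0,0,1],[0,0,0,0,0,0,1],[0,0,0,0,0,0,1]]]}}

```text
t: 25.52
ee_pos: [483.4, 163.4, 249.2]
orientation: [-2.848, -1.325, 0.001]
ft_force: [2.8, -0.1, 3.5]
width: 28.2
```

```bash
python3 - <<'E'
from mv import *
cur();im=ctrl.get_image("scene");cv2.imwrite("pics/scene19.png",im[:,:,::-1]);cur();cv2.imwrite("pics/top19.png",ctrl.get_image("top")[:,:,::-1])
E
python3 ov.py 19 483.7 164 a19
python3 - <<'E'
import cv2
a=cv2.imread("pics/scene19.png");cv2.imwrite("pics/a20.png",cv2.resize(a[120:270,170:330],None,fx=3.8,fy=3.8,interpolation=cv2.INTER_CUBIC))
E
```

```text
t 25.5167 ee [483.4094 163.3958 249.1629] [-2.8483 -1.3254  0.0008] q [ 0.3   0.5   1.97 -0.    0.67  1.  ] F [ 2.76 -0.07  3.49] w 28.2
t 25.5667 ee [483.4216 163.4089 249.1924] [-2.8483 -1.3254  0.0007] q [ 0.3   0.5   1.97 -0.    0.67  1.  ] F [1.73 0.53 3.01] w 28.5
```

View pics/a19.png

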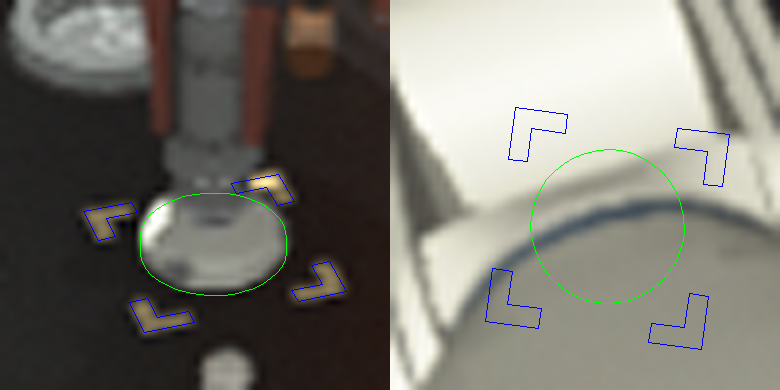

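View pics/a20.png

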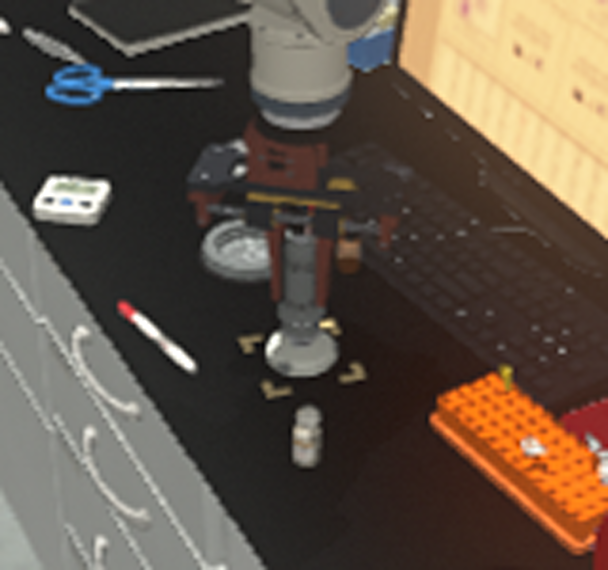

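Held pressed for over 5 s; everything is stable, so I hand it in.

```bash
python3 -c "
from workcell import ctrl
print(ctrl.close_job());o=ctrl.get_obs();print(o['t'],o['ee_pos'],o['ft_force'])"
```

```text
the job is handed in; nothing more can be done
None
the job is handed in; nothing more can be done
```

I handed the job in at about 25.6 s with the sampler still held pressed on the marked spot. No verdict was reported.

- **Vial:** I gripped the toppled vial, turned it and stood it cap up at about (425, 40) mm, outside the marks. It is still standing there in the last picture.
- **Sampler transfer:** I gripped the sampler by its grey handle, lifted it straight out of the dock and carried it to the spot with its plate touching nothing.
- **Press:** The spring is compressed about 6 mm, which is 5.1 N by its curve. The wrist force gave about 5.4 N, the change from the reading while the sampler hung free. I held it over 5 s. The camera is too coarse to show the sleeve edge inside the band, so I take that from the 6 mm.
- **Centring and tilt:** The foot outline in the scene picture lies within about 1 mm of the middle of the marks, and the tool is within 0.1° of vertical. The arm hid the spot from the top camera. The two cameras' spot estimates differed by about 2 mm, so I used their mean.
- **Sideways force:** A reading along x rose to about 2–3 N during the hold. The position stayed within 0.2 mm, so I left it.
- **Bystanders:** The arm was not seen to touch any. The pen, timer and black-capped vial that show in the last picture look unmoved. I did not check the others separately.

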